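# Weigh two pistons against each other and seat the heavier

### The job

Set the two pistons gently on opposite pans of the balance, one on each, let go and see which one is heavier. Then take the heavier piston off, set it upright over the spigot of the seating fixture and press it down until the platen is fully home, leaning on it for a moment with about 18 N once it has stopped and never with more than 30 N. Leave the lighter piston standing on its pan, put no more than 30 N on the pans, and do not disturb the other things on the bench.

Things in the scene. Friction and masses are not known exactly. Their poses are not given: they have to be found in the camera images.
- piston_a_mid (a point): centre (half-way up, on the axis) of one of two identical-looking plain aluminium engine pistons: upright cylinder 56 mm in diameter and 58 mm high, flat crown up, three dark ring grooves near the top; the point is 29 mm above its lower rim, z up along its axis. Open below: a round bore 40 mm wide and 16 mm deep in its underside. 0.19 to 0.53 kg; either piston may be the heavier and looks do not tell. Yaw does not matter.
- piston_b_mid (a point): the same point of the other piston, of the same shape and size.
- pan_left_top (a point): centre of the upper face of the steel balance pan on the balance's +y side: a round dish, 86 mm inside, rim 4 mm above the face. The face is about 115 mm over the bench with the beam level; the pan stays level and goes down and up by 14 mm as the beam tips (joint beam). It gives way under a light touch until the beam meets its hard stop. Its axes are those of the balance: y runs along the beam, from the right pan to the left.
- pan_right_top (a point): the same for the pan on the other (-y) side, 280 mm from the first along the beam. Between the pans, midway, stand the pivot cheeks and a small scale plate, up to 152 mm over the bench, with a thin pointer.
- balance: the bench balance: grey cast base 120 x 380 x 30 mm (its y axis along the beam), fixed to the bench; origin under the middle of the base. The equal-arm beam is pivoted 85 mm above it.
- beam (a joint): tilt of the balance beam, rad, -0.1 to 0.1 (stops): 0 level, positive when the left (+y) pan is down, negative when the right pan is down. Swings freely with light damping; with nearly equal loads it needs several seconds to tip over; it rests at a stop when it has decided.
- pan_left: the left pan with its stem; origin on its pin at the beam's end, 30 mm below the pan's face. Driving a held piston on against the pan's lower stop, even at 40 mm/s with a force stop, or gripping very hard there, can load the pan with over 30 N: let go a few mm above the stop (the pan sinks the rest of the way under the piston) and grip moderately, about 30 N.
- pan_right: the right pan with its stem; origin on its pin, 30 mm below the pan's face.
- platen_top (a point): centre of the upper face of the seating fixture's aluminium platen, a disc 70 mm in diameter; in its middle stands a chamfered spigot 36 mm in diameter and 11 mm high that enters the piston's bore (the point lies at the spigot's foot, where the piston's lower rim comes to rest). The platen slides straight down, stays where it is left, and does not sink under a piston's weight: it moves with about 9 N of push and weight together, then meets a hard stop.
- platen (a joint): how far the platen has been pressed down, m: 0 standing 12 mm proud of the block, 0.012 fully home, flush with the block's top. It starts between 0 and 3 mm. At the stop the force climbs within a fraction of a millimetre: creep the last 3 mm and read the force.
- fixture_top (a point): centre of the top of the seating fixture's dark steel block, 120 x 120 x 50 mm, fixed to the bench; the point is 50 mm above the bench, on the platen's axis.
- spray_can: bystander: a yellow can with a pale label, 56 mm in diameter and 160 mm high; origin under its middle.
- wrench: bystander: a steel open-ended wrench 170 mm long, lying flat; origin under its middle.
- bearing: bystander: a steel bearing ring 62 mm in diameter and 18 mm high with a 30 mm hole, lying flat; origin under its middle.
Not all that is in view belongs to the job. Leave any pink look-alike of the part that bears piston_b_mid alone.

How it is judged:
On the way, in this order (a step that is already met when the one before it is completed fails the run):
1. the two pistons stand on opposite pans, let go, and the beam has tipped to one side ((((contact force between piston_a and pan_left above 1 N and horizontal distance between piston_a_mid and pan_left_top below 0.03 m and angle between piston_a_mid's own z axis and vertical below 0.1 rad) and (contact force between piston_b and pan_right above 1 N and horizontal distance between piston_b_mid and pan_right_top below 0.03 m and angle between piston_b_mid's own z axis and vertical below 0.1 rad)) or ((contact force between piston_a and pan_right above 1 N and horizontal distance between piston_a_mid and pan_right_top below 0.03 m and angle between piston_a_mid's own z axis and vertical below 0.1 rad) and (contact force between piston_b and pan_left above 1 N and horizontal distance between piston_b_mid and pan_left_top below 0.03 m and angle between piston_b_mid's own z axis and vertical below 0.1 rad))) and contact force between the fingers and piston_a below 0.1 N and contact force between the fingers and piston_b below 0.1 N and (value of joint beam above 0.06 rad or value of joint beam below -0.06 rad)), for 0.3 s.
2. a piston sits over the fixture's spigot and is pressed on the platen with more than 12 N, the platen fully home (within 1.5 mm) ((((horizontal distance between piston_a_mid and platen_top below 0.004 m and z of piston_a_mid in the frame of platen_top between 0.026 and 0.031 m and angle between piston_a_mid's own z axis and vertical below 0.06 rad) and contact force between piston_a and platen above 12 N) or ((horizontal distance between piston_b_mid and platen_top below 0.004 m and z of piston_b_mid in the frame of platen_top between 0.026 and 0.031 m and angle between piston_b_mid's own z axis and vertical below 0.06 rad) and contact force between piston_b and platen above 12 N)) and value of joint platen above 0.0105 m), for 0.2 s.
At the end, for the whole second after the job is handed in: the heavier piston (piston_b is the heavier if it weighs more than piston_a's 3.53 N) stands upright over the spigot of the fixture, within 4 mm of the axis and seated on the platen, the platen home within 1.5 mm; the lighter stands upright on a pan within 30 mm of its centre; both at rest (value of joint platen above 0.0105 m and (((horizontal distance between piston_a_mid and platen_top below 0.004 m and z of piston_a_mid in the frame of platen_top between 0.026 and 0.031 m and angle between piston_a_mid's own z axis and vertical below 0.06 rad) and ((contact force between piston_b and pan_left above 1 N and horizontal distance between piston_b_mid and pan_left_top below 0.03 m and angle between piston_b_mid's own z axis and vertical below 0.1 rad) or (contact force between piston_b and pan_right above 1 N and horizontal distance between piston_b_mid and pan_right_top below 0.03 m and angle between piston_b_mid's own z axis and vertical below 0.1 rad)) and contact force between piston_b and anything else below 3.5316 N) or ((horizontal distance between piston_b_mid and platen_top below 0.004 m and z of piston_b_mid in the frame of platen_top between 0.026 and 0.031 m and angle between piston_b_mid's own z axis and vertical below 0.06 rad) and ((contact force between piston_a and pan_left above 1 N and horizontal distance between piston_a_mid and pan_left_top below 0.03 m and angle between piston_a_mid's own z axis and vertical below 0.1 rad) or (contact force between piston_a and pan_right above 1 N and horizontal distance between piston_a_mid and pan_right_top below 0.03 m and angle between piston_a_mid's own z axis and vertical below 0.1 rad)) and contact force between piston_b and anything else above 3.5316 N)) and linear speed of each of piston_a, piston_b below 0.02 m/s); the robot touches nothing.
It fails at once if a balance pan is loaded by a piston or the robot with more than 30 N (contact force between any of piston_a, piston_b, the arm, the fingers and pan_left above 30 N or contact force between any of piston_a, piston_b, the arm, the fingers and pan_right above 30 N).
It fails at once if a piston is pressed on the platen with more than 30 N (contact force between any of piston_a, piston_b and platen above 30 N).
It fails at once if the spray can, the wrench or the bearing ring is moved by more than 20 mm (distance of any of spray_can, wrench, bearing from where it was at the start of the episode above 0.02 m).
It also fails if it takes over 72 s, if anything falls off the work surface, if the arm or the gripper's body presses on something with over 40 N, if the wrist force passes 120 N, or if a joint passes its speed limit or range.

### The arm

A 6-joint arm with a two-finger parallel gripper is mounted at the origin on the work surface. World frame = base frame: x ahead of the robot, y to its left, z up, the work surface at z = 0. Lengths are in m, angles in rad, forces in N, time in s.
With the tool pointing down it reaches from about 0.325 to 0.775 m from the base axis. Payload 9.3 kg.
Tool frame: the origin (TCP) lies midway between the tips of the shut fingers; the grasp point (between the pads) lies 19 mm behind it; z points along the fingers, y is the direction in which the jaws open and shut (so a half turn about z gives the same grasp; the last joint's range is limited). The gripper opens to 85 mm and grips with 20 to 120 N. Pads are 22 mm wide; open, the fingers measure 114 mm over their backs; the gripper's body (76 mm by 85 mm) begins 54 mm behind the grasp point. The pads swing forward as they close: fully open they stand 13 mm farther back than shut.
Start: joints at [-0.153, 0.259, 0.021, 1.334, 0, 1.418], TCP at [0.55, -0, 0.231] pointing down, gripper open.
Joint ranges: [-3.04, 3.04], [-0.91, 1.82], [-1.04, 1.36], [-1.92, 1.95], [-1.52, 1.45], [-3.14, 3.14]. Speed limits (rad/s): [2.22, 2.22, 2.79, 3.14, 3.14, 3.14].

### API

Orientations are given as [roll, pitch, yaw] about the fixed x, y, z axes, in that order (R = Rz(yaw) Ry(pitch) Rx(roll)).
In Python, from plant import robot gives the robot as it stands. The module is installed in compiled form; this text tells all that it offers.
- The arm moves only by the tool step_arm, never from a script. Its argument "commands" is a list of rows, each a list of 6 numbers: the shift along the tool's x, y, z in mm, then the turn, a rotation vector about the tool's x, y, z in rad. In form: [[tx, ty, tz, rx, ry, rz], ...]. A call has 1 to 20 rows; each row is the pose to reach, as a shift and turn from the pose measured when the call began, along the tool's axes at that moment; what a row does not reach only later rows make up. A row lasts 1/12 s, in which the tool goes at most 41.7 mm and 7.16 degrees, less where a joint would pass 70% of its speed; a pose out of reach is approached as far as the arm can. A call with a gripper value outside its range is refused whole. "hand" is the opening, from 0 (shut) to 1 (fully open), set as the call begins (left out, the last holds). The fingers move at their own pace and stop on an object; "grip_force" is the grip in N (left out, the last holds). Time passes only in rows, so rows that repeat a pose let the fingers close. It gives the time, the measured TCP pose, the force and the opening at its end, in the units of the state.
- robot.observe(): the state, without advancing time (a new reading comes with each control period).
- robot.get_image(name): name is "scene" or "side" or "wrist"; returns the picture (480x640x3 uint8, red, green, blue); there is no depth.
- robot.get_calibration(name): a dict with "fx", "fy", "cx", "cy" (pixels), "R" (3x3) and "t" (3): a world point X has camera coordinates R X + t. Camera axes: x right, y down, z forward; pixel columns grow to the right and rows downward; lengths in m; the calibration is good to about 2 mm. A picture is of the moment at which its call begins: read the wrist's pose just before it. get_calibration takes no time and is no camera call; for the wrist camera it gives the pose at the moment of the call.
- robot.close_job(): hands the job in, once; it reports no verdict.
The state is a dict: "t": time; "joint_pos": joint angles; "qvel": joint speeds; "tau": joint torques, N m; "eef_pos": TCP position; "tool_rot": TCP orientation; "contact_force": force on the tool from outside, world axes, zero at the start; "ft_torque": the same for the moment, N m; "gripper_width": finger opening in m.
Only numpy, scipy, OpenCV 4.12 (cv2) and the standard library are available. Lean on these libraries where they do the work, as an engineer would, in place of code of your own. Each camera call takes 0.05 s, during which the arm holds its last target.

## Working session

There is one attempt and no reset: what is moved stays moved. The work goes in short steps, Python scripts to look and compute and a tool call to move; the robot and the scene stay as the last step left them, time stands still between calls to the robot, and variables do not carry over. Pictures are saved under pics/ and viewed, and the job is handed in when it is done.

Besides the shell and the picture viewer there is one more tool, called after "Emit:" as name(argument=value, ...), one argument or row to a line, values as JSON. step_arm: Moves the arm, as the interface text tells. Its arguments: {"type":"object","properties":{"commands":{"type":"array","items":{"type":"array","items":{"type":"number"}}},"hand":{"type":"number"},"grip_force":{"type":"number"}},"required":["commands"]}

```bash
mkdir -p pics; ls; python3 - <<'E'
from plant import robot
import cv2,json
print(robot.observe())
for n in("scene","side","wrist"):
    c=robot.get_calibration(n); print(n,c)
    cv2.imwrite(f"pics/{n}0.png",robot.get_image(n)[:,:,::-1])
E
```

```text
pics
{'t': 0.0, 'joint_pos': array([-1.52634709e-01,  2.59185667e-01,  2.07150302e-02,  1.33367966e+00,
       -1.48527351e-05,  1.41816578e+00]), 'qvel': array([ 0.00076785,  0.00244249,  0.0004119 ,  0.00076903, -0.0008831 ,
        0.00246171]), 'tau': array([-2.65873996e-04, -5.55637658e+01,  3.44536042e+01,  1.31759423e-02,
       -2.94380488e-04,  4.47349430e-05]), 'eef_pos': array([5.49704916e-01, 1.71840670e-05, 2.30651315e-01]), 'tool_rot': array([-3.14025217e+00, -1.91175684e-04,  1.57079205e+00]), 'contact_force': array([-0.09361514,  0.1154735 ,  1.20576607]), 'ft_torque': array([ 0.00280795, -0.01653819, -0.03594348]), 'gripper_width': 0.08564170156057403}
scene {'fx': 432.9935643689376, 'fy': 432.9935643689376, 'cx': 323.39404360648086, 'cy': 246.099862015584, 'R': array([[-0.62939858,  0.77706608, -0.00507288],
       [ 0.57073479,  0.45782684, -0.68165709],
       [-0.5273701 , -0.43192928, -0.73165421]]), 't': array([ 0.32953712, -0.21615639,  1.24856977])}
side {'fx': 561.1917860240732, 'fy': 561.1917860240732, 'cx': 320.66159545310103, 'cy': 232.2061818692758, 'R': array([[ 0.92688592, -0.37529505, -0.00601011],
       [-0.28923444, -0.70394915, -0.64869024],
       [ 0.23921942,  0.60300018, -0.76102881]]), 't': array([-0.46996434,  0.20590703,  1.17657176])}
wrist {'fx': 335.6780332428617, 'fy': 335.6780332428617, 'cx': 317.5599074888299, 'cy': 240.49623831307642, 'R': array([[ 9.99999878e-01, -2.90572234e-04, -3.99667884e-04],
       [-1.62168548e-04, -9.57018460e-01,  2.90026966e-01],
       [-4.66763327e-04, -2.90026866e-01, -9.57018390e-01]]), 't': array([-0.55059577, -0.03759355,  0.37902686])}
```

View pics/scene0.png

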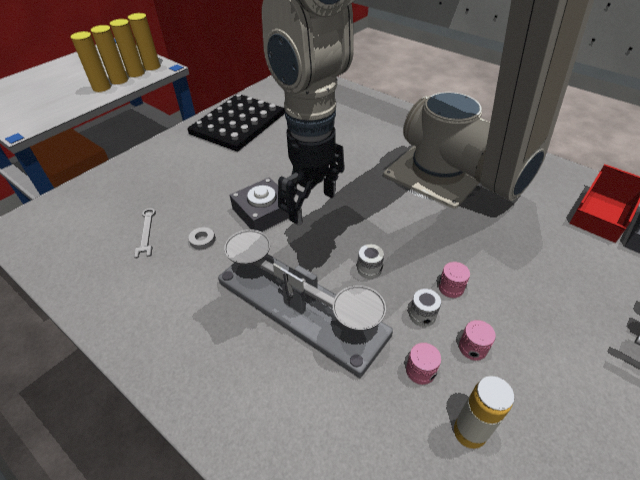

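View pics/side0.png

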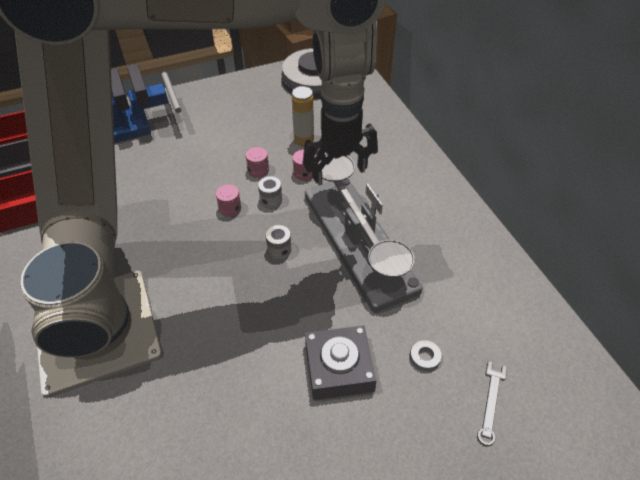

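View pics/wrist0.png

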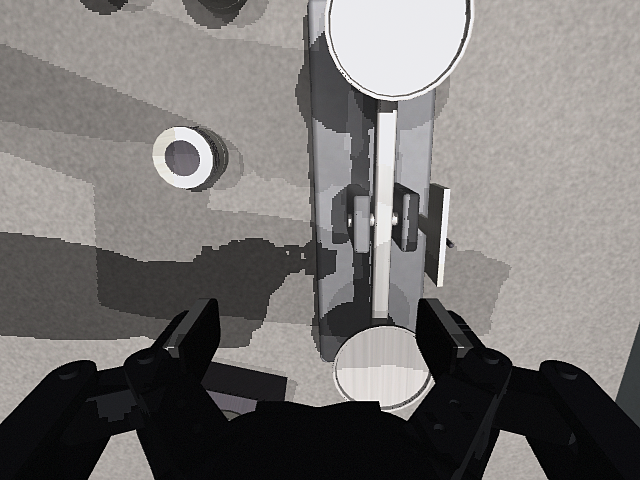

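The scene camera shows two aluminium pistons at (370,260) and (426,305), with pink look-alikes at (454,279), (477,339) and (424,363). The bearing ring is at (201,238), the fixture at (261,195), and the pans at (247,246) and (359,308). The aluminium ones have dark centres on top, so I'll check close crops.

```bash
python3 - <<'E'
import cv2,numpy as np
a=cv2.imread("pics/scene0.png")[235:330,340:460]
b=cv2.imread("pics/side0.png")[170:265,240:320]
c=cv2.imread("pics/wrist0.png")[110:200,130:250]
r=lambda x:cv2.resize(x,(400,int(400*x.shape[0]/x.shape[1])),interpolation=cv2.INTER_CUBIC)[:317]
p=[r(a),r(c)]
h=min(i.shape[0] for i in p)
cv2.imwrite("pics/crop1.png",np.hstack([i[:h] for i in p]))
cv2.imwrite("pics/crop2.png",cv2.resize(b,None,fx=6,fy=6,interpolation=cv2.INTER_CUBIC))
E
```

```text
(no output)
```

View pics/crop1.png

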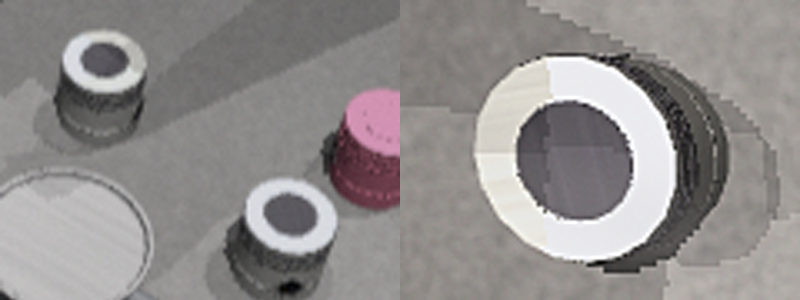

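View pics/crop2.png

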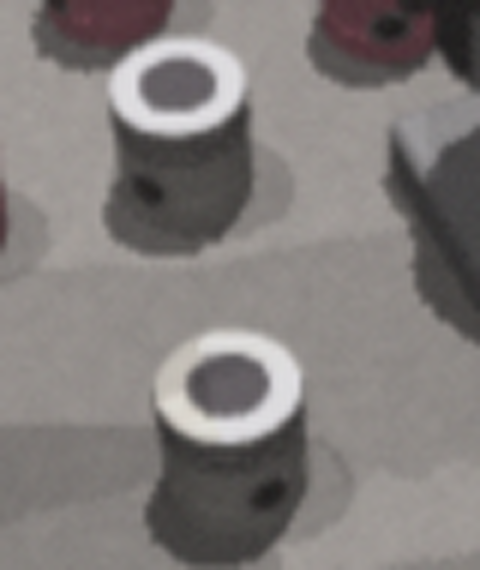

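The crops show plain flat crowns with a dark painted disc, ring grooves near the top and a pin hole lower down, so both are upright. They are the two wanted pistons. Next I'll measure positions.

```bash
cat > h.py <<'E'
import cv2,numpy as np
from plant import robot
def ray(c,u,v):
    d=c["R"].T@np.array([(u-c["cx"])/c["fx"],(v-c["cy"])/c["fy"],1.]); return -c["R"].T@c["t"],d
def onz(c,u,v,z):
    o,d=ray(c,u,v); return o+d*(z-o[2])/d[2]
def tri(obs):
    A=np.zeros((3,3));b=np.zeros(3)
    for c,u,v in obs:
        o,d=ray(c,u,v); d/=np.linalg.norm(d); P=np.eye(3)-np.outer(d,d); A+=P;b+=P@o
    X=np.linalg.solve(A,b)
    return X,[float(np.linalg.norm(np.cross(X-ray(c,u,v)[0],ray(c,u,v)[1]/np.linalg.norm(ray(c,u,v)[1])))) for c,u,v in obs]
def proj(c,X):
    p=c["R"]@np.asarray(X)+c["t"]; return p[0]/p[2]*c["fx"]+c["cx"],p[1]/p[2]*c["fy"]+c["cy"]
def blob(img,roi,lo,smax=40,close=3):
    x0,y0,x1,y1=roi; h=cv2.cvtColor(img[y0:y1,x0:x1],cv2.COLOR_BGR2HSV)
    m=((h[...,2]>=lo)&(h[...,1]<=smax)).astype(np.uint8)
    m=cv2.morphologyEx(m,cv2.MORPH_OPEN,np.ones((close,close),np.uint8))
    cs,_=cv2.findContours(m,cv2.RETR_EXTERNAL,cv2.CHAIN_APPROX_NONE)
    k=max(cs,key=cv2.contourArea); hull=cv2.convexHull(k)
    return k+np.array([x0,y0])
def circ(c,k,z):
    """contour cast on plane z -> circle LSQ fit"""
    k=cv2.convexHull(k).reshape(-1,2)
    P=np.array([onz(c,u,v,z)[:2] for u,v in k])
    A=np.c_[2*P,np.ones(len(P))]; s=np.linalg.lstsq(A,(P**2).sum(1),rcond=None)[0]
    r=np.sqrt(s[2]+s[0]**2+s[1]**2); res=np.std(np.hypot(*(P-s[:2]).T)-r)
    return s[:2],r,res
E
python3 - <<'E'
from h import *
I={n:cv2.imread(f"pics/{n}0.png") for n in("scene","side","wrist")}
C={n:robot.get_calibration(n) for n in I}
for nm,n,roi,z in [("p1","scene",(352,240,390,280),.058),("p1","side",(262,222,295,262),.058),("p1","wrist",(140,115,222,200),.058),
  ("p2","scene",(408,286,445,326),.058),("p2","side",(254,174,288,210),.058)]:
    for lo in(150,175,200):
        try:
            k=blob(I[n],roi,lo,60); e=cv2.fitEllipse(cv2.convexHull(k)); print(nm,n,lo,np.round(e[0],1),np.round(e[1],1),np.round(np.hstack(circ(C[n],k,z))*1e3,1))
        except Exception as ex: print(nm,n,lo,ex)
E
```

```text
p1 scene 150 [370.9 253. ] [19.  24.8] [427.7  57.5  27.7   0.5]
p1 scene 175 [370.6 253.1] [17.5 24.1] [428.4  57.3  26.4   0.8]
p1 scene 200 [369.7 253.7] [15.2 22.4] [429.1  57.1  24.8   1. ]
p1 side 150 [277.6 233.4] [19.5 25.1] [426.7  60.4  28.6   0.6]
p1 side 175 [277.7 233.8] [17.9 24.2] [4.264e+02 5.920e+01 2.700e+01 4.000e-01]
p1 side 200 [278.4 234.2] [16.4 21.7] [427.2  58.1  24.8   0.6]
p1 wrist 150 [180.4 158. ] [61.6 65. ] [425.4  56.6  28.4   1.1]
p1 wrist 175 [182.  157.1] [57.4 64.6] [4.269e+02 5.710e+01 2.740e+01 2.000e-01]
p1 wrist 200 [182.2 157.1] [57.2 63.8] [4.271e+02 5.710e+01 2.720e+01 2.000e-01]
p2 scene 150 [430.4 302.2] [23.1 38.4] [461.3 225.5  33.1   4.3]
p2 scene 175 [426.8 299.4] [21.6 27.7] [4.608e+02 2.167e+02 2.720e+01 4.000e-01]
p2 scene 200 [426.8 299.4] [20.4 27.2] [4.609e+02 2.167e+02 2.620e+01 3.000e-01]
p2 side 150 [268.  191.1] [28.8 55.3] [454.2 191.   59.3   9. ]
p2 side 175 [269.3 183.7] [15.5 22.5] [460.4 219.2  27.3   0.7]
p2 side 200 [261.1 184.9] [4.5 9. ] [444.2 221.8  13.    2.4]
```

```bash
python3 - <<'E'
import cv2,numpy as np
a=cv2.imread("pics/scene0.png"); b=cv2.imread("pics/side0.png")
cv2.imwrite("pics/c3.png",cv2.resize(a[170:370,200:400],None,fx=3,fy=3,interpolation=cv2.INTER_CUBIC))
cv2.imwrite("pics/c4.png",cv2.resize(b[225:405,295:455],None,fx=3.3,fy=3.3,interpolation=cv2.INTER_CUBIC))
E
```

```text
(no output)
```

View pics/c3.png

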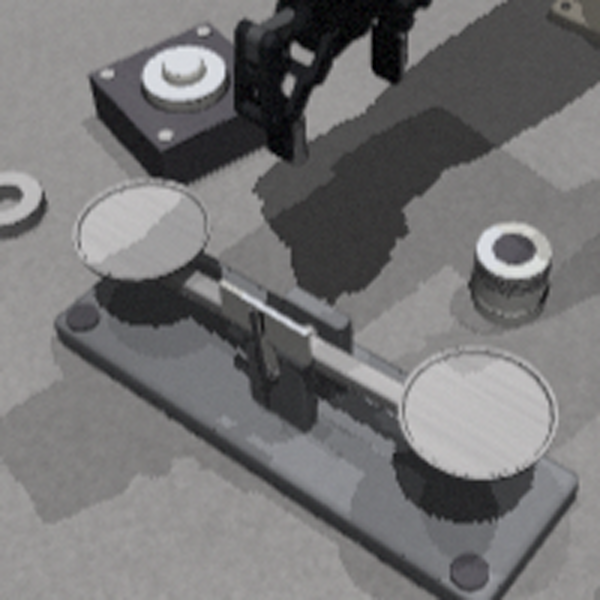

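View pics/c4.png

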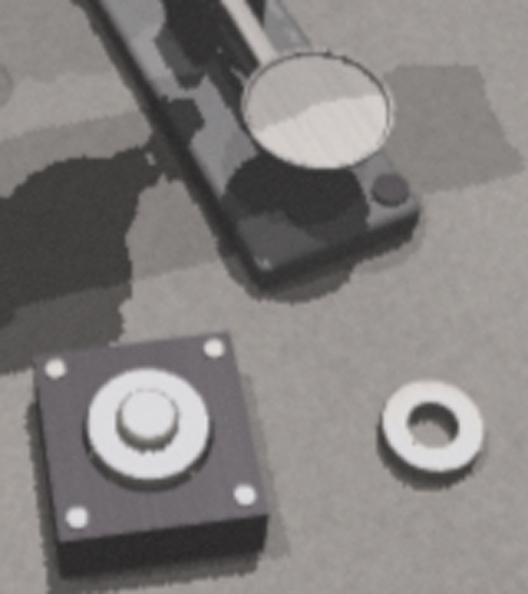

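```bash
python3 - <<'E'
from h import *
C={n:robot.get_calibration(n) for n in("scene","side","wrist")}
I={n:cv2.imread(f"pics/{n}0.png") for n in C}
S,D,W=C["scene"],C["side"],C["wrist"]
print("Rpan",tri([(S,247.3,247),(D,391.7,258.3)]),tri([(S,247.3,247),(D,391.7,258.3),(W,383,367)]))
print("Lpan",tri([(S,359.3,307.7),(W,400,25)]),tri([(S,359.3,307.7),(D,337,168)]))
for n,roi,lo in [("wrist",(325,0,480,105),185),("wrist",(330,320,440,410),120),("side",(365,240,420,275),150),("scene",(330,285,390,335),140)]:
    k=blob(I[n],roi,lo,60); e=cv2.fitEllipse(cv2.convexHull(k)); print(n,np.round(e[0],1),np.round(e[1],1))
    for z in(.101,.115,.129): print("  ",z,np.round(np.hstack(circ(C[n],k,z+.002))*1e3,1))
print("platen",tri([(S,261.7,195.3),(D,340.2,353.5)]))
for n,roi in[("side",(315,330,365,377)),("scene",(240,180,280,210))]:
  for lo in(150,175,200):
    k=blob(I[n],roi,lo,60);print(n,lo,[np.round(np.hstack(circ(C[n],k,z))*1e3,1) for z in(.059,.062)])
E
```

```text
Rpan (array([ 0.61285248, -0.13226841,  0.10433866]), [0.00025635611448760815, 0.00025635611448753394]) (array([ 0.61269898, -0.13245365,  0.10446136]), [0.0003477896584770787, 0.00030084961088094176, 0.0002983476134723552])
Lpan (array([0.60331185, 0.14600505, 0.1238745 ]), [0.0017643051528307004, 0.001764305152830595]) (array([0.60483437, 0.14556245, 0.12348114]), [0.00321936301039395, 0.003219363010393878])
wrist [402.3  15.6] [141.8 172.7]
   0.101 [6.095e+02 1.515e+02 5.030e+01 6.000e-01]
   0.115 [6.065e+02 1.475e+02 4.770e+01 6.000e-01]
   0.129 [6.035e+02 1.435e+02 4.510e+01 6.000e-01]
wrist [377.  368.8] [ 80.4 112.6]
   0.101 [ 607.5 -137.6   47.3    3.4]
   0.115 [ 604.6 -126.7   44.8    3.3]
   0.129 [ 601.6 -115.7   42.4    3.1]
side [391.4 258.9] [33.3 44.1]
   0.101 [ 612.6 -131.7   44.7    1. ]
   0.115 [ 606.6 -141.    44.1    1. ]
   0.129 [ 600.5 -150.2   43.4    1. ]
scene [356.7 307.4] [41.7 55.6]
   0.101 [590.9 134.3  48.7   2.4]
   0.115 [599.3 139.5  47.7   2.4]
   0.129 [607.7 144.8  46.7   2.3]
platen (array([ 0.43814757, -0.2697183 ,  0.05649828]), [0.00043290671877945137, 0.0004329067187793241])
side 150 [array([ 4.375e+02, -2.686e+02,  3.520e+01,  3.000e-01]), array([ 4.368e+02, -2.701e+02,  3.510e+01,  3.000e-01])]
side 175 [array([ 4.371e+02, -2.688e+02,  3.450e+01,  2.000e-01]), array([ 4.364e+02, -2.702e+02,  3.440e+01,  2.000e-01])]
side 200 [array([ 4.373e+02, -2.688e+02,  3.370e+01,  2.000e-01]), array([ 4.366e+02, -2.703e+02,  3.360e+01,  2.000e-01])]
scene 150 [array([ 4.365e+02, -2.731e+02,  3.520e+01,  4.000e-01]), array([ 4.389e+02, -2.703e+02,  3.510e+01,  4.000e-01])]
scene 175 [array([ 4.368e+02, -2.729e+02,  3.410e+01,  4.000e-01]), array([ 4.392e+02, -2.701e+02,  3.390e+01,  4.000e-01])]
scene 200 [array([ 436.7, -272.8,   32.8,    0.5]), array([ 439. , -270. ,   32.7,    0.5])]
```

```bash
python3 - <<'E'
from h import *
C={n:robot.get_calibration(n) for n in("scene","side","wrist")}
S,D=C["scene"],C["side"]
for a,z in [((455,270),.058),((478,329),.058),((424,352),.058),((492,389),.16)]: print(a,np.round(onz(S,*a,z),3))
for a in [(228,193),(257,156),(304,158)]: print("side",a,np.round(onz(D,*a,.058),3))
E
```

```text
(455, 270) [0.356 0.225 0.058]
(478, 329) [0.461 0.327 0.058]
(424, 352) [0.568 0.272 0.058]
(492, 389) [0.619 0.396 0.16 ]
side (228, 193) [0.358 0.226 0.058]
side (257, 156) [0.463 0.326 0.058]
side (304, 158) [0.572 0.273 0.058]
```

Emit:
step_arm(
  commands=[
    [20, -40, 0, 0, 0, 0],
    [40, -80, 0, 0, 0, 0],
    [57.5, -122.5, 30, 0, 0, 0],
    [57.5, -122.5, 65, 0, 0, 0],
    [57.5, -122.5, 100, 0, 0, 0],
    [57.5, -122.5, 100, 0, 0, 0],
    [57.5, -122.5, 100, 0, 0, 0],
  ],
  hand=1,
  grip_force=30,
)

```text
t: 0.73
eef_pos: [0.4263, 0.0576, 0.1307]
tool_rot: [-3.137, -0.0, 1.571]
contact_force: [1.7, 0.1, 0.2]
gripper_width: 0.0856
```

```bash
python3 - <<'E'
from h import *
o=robot.observe(); print(o["t"],o["eef_pos"],o["tool_rot"],o["contact_force"])
c=robot.get_calibration("wrist"); cv2.imwrite("pics/w1.png",robot.get_image("wrist")[:,:,::-1])
print(proj(c,[.427,.0575,.058]))
E
```

```text
0.7333 [0.4262916  0.05764812 0.13069528] [-3.13743399e+00 -3.16303091e-04  1.57103267e+00] [1.70237981 0.08204163 0.19491828]
(np.float64(317.5714408399392), np.float64(252.67428697695414))
```

View pics/w1.png

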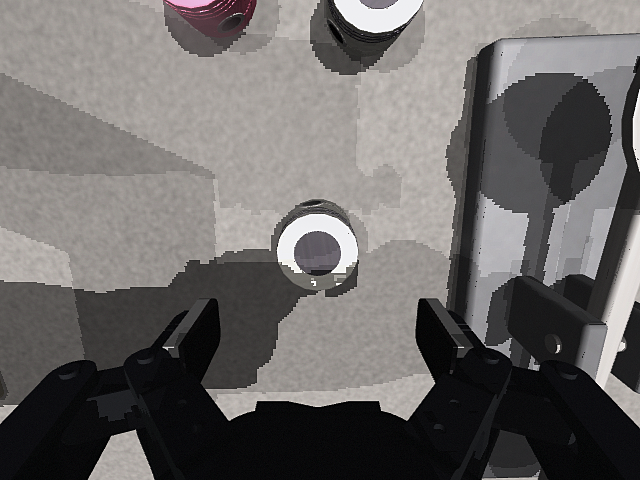

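The piston crown is at (318,250) in the wrist view, against a predicted (318,253), so the position holds. I'll descend and grip.

Emit:
step_arm(
  commands=[
    [0, 0.7, 35, 0, 0, 0],
    [0, 0.7, 70, 0, 0, 0],
    [0, 0.7, 100, 0, 0, 0],
    [0, 0.7, 108, 0, 0, 0],
    [0, 0.7, 108, 0, 0, 0],
    [0, 0.7, 108, 0, 0, 0],
  ],
)

```text
t: 1.28
eef_pos: [0.4305, 0.0571, 0.0259]
tool_rot: [3.141, 0.0, 1.57]
contact_force: [0.3, 0.1, 0.4]
gripper_width: 0.0855
```

Emit:
step_arm(
  commands=[
    [0, 0, 0, 0, 0, 0],
    [0, 0, 0, 0, 0, 0],
    [0, 0, 0, 0, 0, 0],
    [0, 0, 0, 0, 0, 0],
    [0, 0, 0, 0, 0, 0],
    [0, 0, 0, 0, 0, 0],
    [0, 0, 0, 0, 0, 0],
    [0, 0, 0, 0, 0, 0],
    [0, 0, 0, 0, 0, 0],
  ],
  hand=0,
  grip_force=35,
)

```text
t: 2.03
eef_pos: [0.4308, 0.0571, 0.0275]
tool_rot: [3.139, 0.0, 1.57]
contact_force: [-4.5, -0.0, 12.3]
gripper_width: 0.0548
```

Emit:
step_arm(
  commands=[
    [0, 0, -10, 0, 0, 0],
    [0, 0, -40, 0, 0, 0],
    [0, 0, -75, 0, 0, 0],
    [0, 0, -110, 0, 0, 0],
    [0, 0, -150, 0, 0, 0],
    [0, 0, -150, 0, 0, 0],
    [0, 0, -150, 0, 0, 0],
    [0, 0, -150, 0, 0, 0],
    [0, 0, -150, 0, 0, 0],
    [0, 0, -150, 0, 0, 0],
  ],
)

```text
t: 2.87
eef_pos: [0.4296, 0.0572, 0.1763]
tool_rot: [-3.142, 0.0, 1.57]
contact_force: [0.5, -0.7, -3.2]
gripper_width: 0.0549
```

```bash
python3 - <<'E'
from h import *
o=robot.observe(); print(o["t"],o["eef_pos"],o["tool_rot"],o["contact_force"],o["tau"])
for n in("wrist","side"):
  cv2.imwrite(f"pics/{n}2.png",robot.get_image(n)[:,:,::-1]); print(robot.observe()["contact_force"])
E
```

```text
2.8667 [0.42960884 0.05717005 0.17626825] [-3.14155535e+00  1.97798762e-04  1.57044844e+00] [ 0.48678631 -0.67926757 -3.20347818] [ 3.71222931e-02 -4.19768322e+01  3.43461514e+01 -8.58941552e-03
 -1.15958474e-04 -5.03537376e-05]
[-0.01017308 -0.46726323 -4.61866068]
[ 0.30151036  0.09438223 -3.3152546 ]
```

View pics/side2.png

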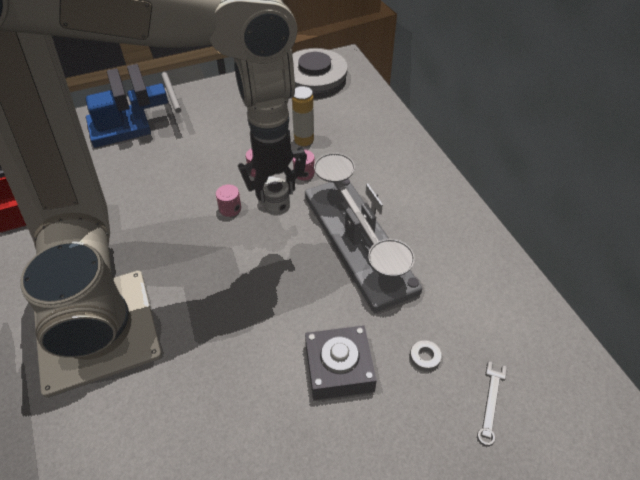

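View pics/wrist2.png

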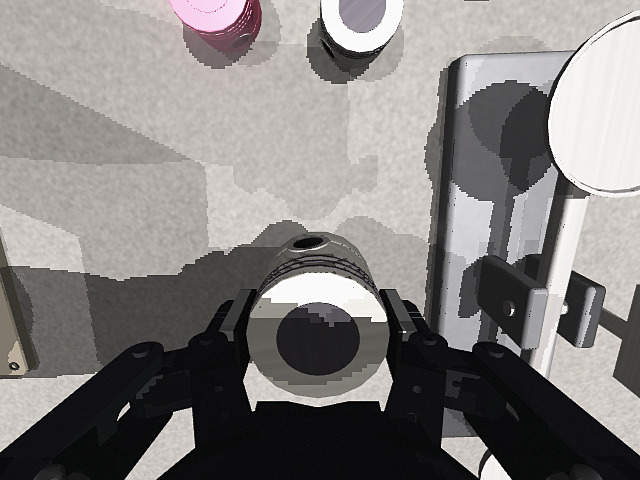

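```bash
python3 - <<'E'
from h import *
S,D,W=[robot.get_calibration(n) for n in("scene","side","wrist")]
cv2.imwrite("pics/c5.png",cv2.resize(cv2.imread("pics/side2.png")[145:275,300:430],None,fx=4.5,fy=4.5,interpolation=cv2.INTER_CUBIC))
cv2.imwrite("pics/c6.png",cv2.resize(cv2.imread("pics/scene0.png")[225:335,215:395],None,fx=4.4,fy=4.4,interpolation=cv2.INTER_CUBIC))
E
```

```text
(no output)
```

View pics/c5.png

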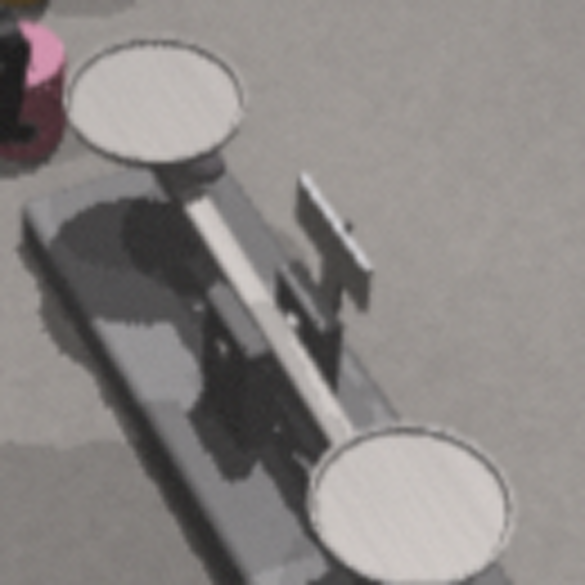

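View pics/c6.png

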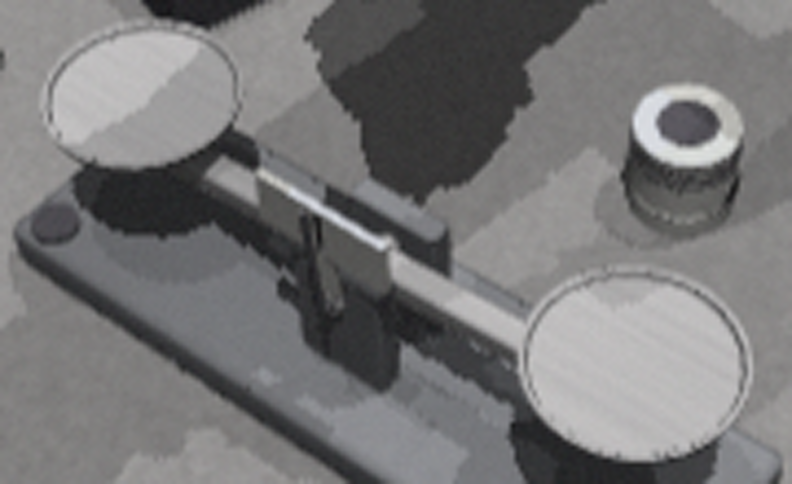

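```bash
python3 - <<'E'
from h import *
S,D=[robot.get_calibration(n) for n in("scene","side")]
print(tri([(S,359.7,307.7),(D,334.7,167.7)]),tri([(S,247.4,246.4),(D,391.3,257.2)]))
E
```

```text
(array([0.60198652, 0.14710976, 0.12300017]), [0.0009119443938993365, 0.0009119443938994283]) (array([ 0.61261586, -0.13122121,  0.10680857]), [0.0001135376590993335, 0.00011353765909915418])
```

Emit:
step_arm(
  commands=[
    [0, 0, -15, 0, 0, 0],
    [15, 30, -20, 0, 0, 0],
    [33, 64, -20, 0, 0, 0],
    [51, 98, -20, 0, 0, 0],
    [69, 132, -20, 0, 0, 0],
    [85, 162, -20, 0, 0, 0],
    [90, 172.5, -15, 0, 0, 0],
    [90, 172.5, 0, 0, 0, 0],
    [90, 172.5, 0, 0, 0, 0],
    [90, 172.5, 0, 0, 0, 0],
  ],
)

```text
t: 3.8
eef_pos: [0.6014, 0.1469, 0.175]
tool_rot: [-3.138, 0.001, 1.571]
contact_force: [-0.5, -0.4, -2.4]
gripper_width: 0.0549
```

```bash
python3 - <<'E'
from h import *
o=robot.observe(); print(o["t"],o["eef_pos"],o["tool_rot"],o["contact_force"])
for n in("wrist","side","scene"):
  cv2.imwrite(f"pics/{n}3.png",robot.get_image(n)[:,:,::-1])
a=cv2.imread("pics/side3.png")[100:300,240:440];b=cv2.imread("pics/scene3.png")[200:400,260:460]
cv2.imwrite("pics/m3.png",cv2.resize(np.hstack([a,b]),None,fx=2,fy=2,interpolation=cv2.INTER_CUBIC))
E
```

```text
3.8 [0.60140617 0.14691117 0.17504723] [-3.13829602e+00  7.02367272e-04  1.57050423e+00] [-0.46202292 -0.38510071 -2.3620137 ]
```

View pics/m3.png

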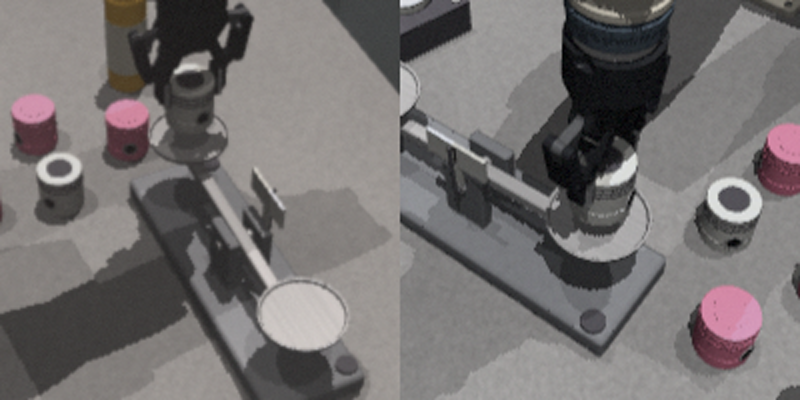

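View pics/wrist3.png

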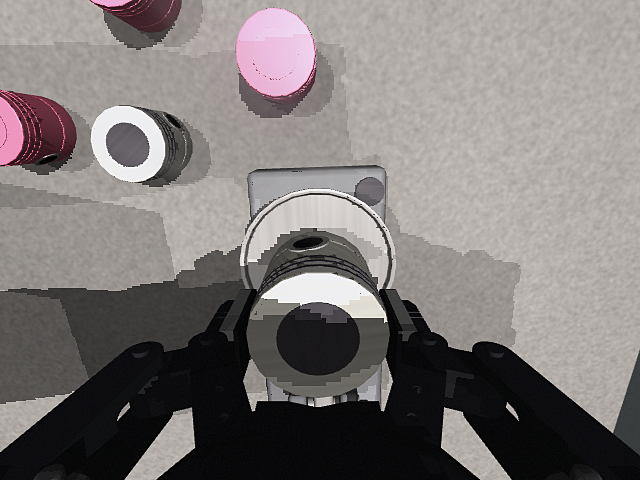

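Emit:
step_arm(
  commands=[
    [0, 0.5, 10, 0, 0, 0],
    [0, 0.5, 18, 0, 0, 0],
    [0, 0.5, 21, 0, 0, 0],
    [0, 0.5, 24, 0, 0, 0],
    [0, 0.5, 27, 0, 0, 0],
    [0, 0.5, 30, 0, 0, 0],
    [0, 0.5, 33, 0, 0, 0],
    [0, 0.5, 35, 0, 0, 0],
    [0, 0.5, 37, 0, 0, 0],
    [0, 0.5, 37, 0, 0, 0],
  ],
)

```text
t: 4.78
eef_pos: [0.6026, 0.1467, 0.14]
tool_rot: [3.141, 0.0, 1.57]
contact_force: [0.4, 0.4, -3.1]
gripper_width: 0.0548
```

```bash
python3 - <<'E'
from h import *
o=robot.observe(); print(o["t"],o["eef_pos"],o["tool_rot"],o["contact_force"])
for n in("wrist","side","scene"):
  cv2.imwrite(f"pics/{n}4.png",robot.get_image(n)[:,:,::-1])
a=cv2.imread("pics/side4.png")[100:300,240:440];b=cv2.imread("pics/scene4.png")[200:400,210:410]
cv2.imwrite("pics/m4.png",cv2.resize(np.hstack([a,b]),None,fx=2,fy=2,interpolation=cv2.INTER_CUBIC))
E
```

```text
4.7833 [0.60262354 0.1467372  0.13997699] [3.14095669e+00 2.96242373e-04 1.57006127e+00] [ 0.43508223  0.38679262 -3.11535299]
```

View pics/m4.png

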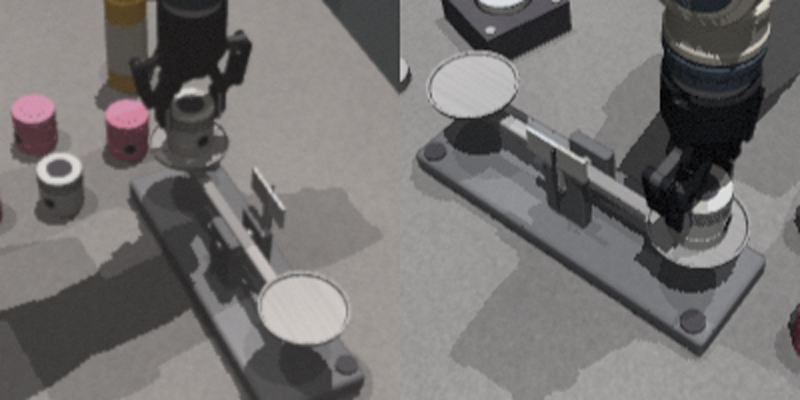

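Emit:
step_arm(
  commands=[
    [0, 0, 1.5, 0, 0, 0],
    [0, 0, 3, 0, 0, 0],
    [0, 0, 4.5, 0, 0, 0],
    [0, 0, 6, 0, 0, 0],
    [0, 0, 7, 0, 0, 0],
    [0, 0, 7, 0, 0, 0],
    [0, 0, 7, 0, 0, 0],
  ],
)

```text
t: 5.52
eef_pos: [0.6028, 0.1468, 0.1334]
tool_rot: [3.141, 0.0, 1.57]
contact_force: [-1.0, 0.3, -3.8]
gripper_width: 0.0548
```

Emit:
step_arm(
  commands=[
    [0, 0, 0, 0, 0, 0],
    [0, 0, 0, 0, 0, 0],
    [0, 0, 0, 0, 0, 0],
    [0, 0, 0, 0, 0, 0],
    [0, 0, 0, 0, 0, 0],
  ],
  hand=1,
)

```text
t: 5.93
eef_pos: [0.6029, 0.1468, 0.1336]
tool_rot: [3.14, 0.0, 1.57]
contact_force: [-0.7, -0.2, -0.1]
gripper_width: 0.0855
```

```bash
python3 - <<'E'
from h import *
o=robot.observe(); print(o["t"],o["eef_pos"],o["tool_rot"],o["contact_force"],o["gripper_width"])
for n in("wrist","side","scene"):
  cv2.imwrite(f"pics/{n}5.png",robot.get_image(n)[:,:,::-1])
a=cv2.imread("pics/side5.png")[100:300,240:440];b=cv2.imread("pics/scene5.png")[200:400,210:410]
cv2.imwrite("pics/m5.png",cv2.resize(np.hstack([a,b]),None,fx=2,fy=2,interpolation=cv2.INTER_CUBIC))
E
```

```text
5.9333 [0.60289325 0.146801   0.1336483 ] [3.14002114e+00 1.24852412e-04 1.57009712e+00] [-0.71432852 -0.17393199 -0.05608191] 0.08546807414014265
```

View pics/m5.png

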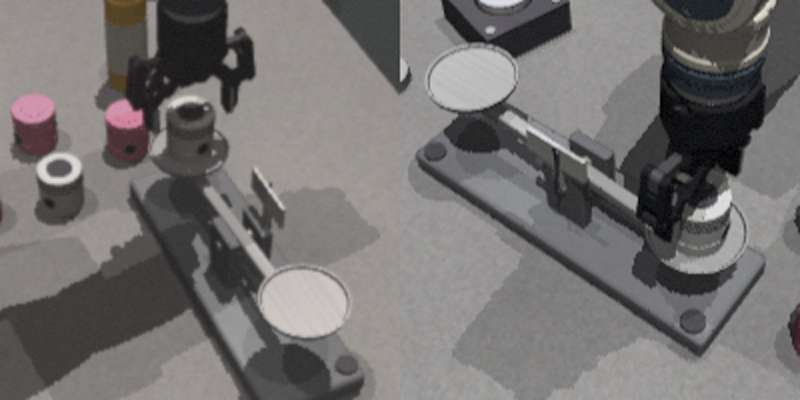

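View pics/wrist5.png

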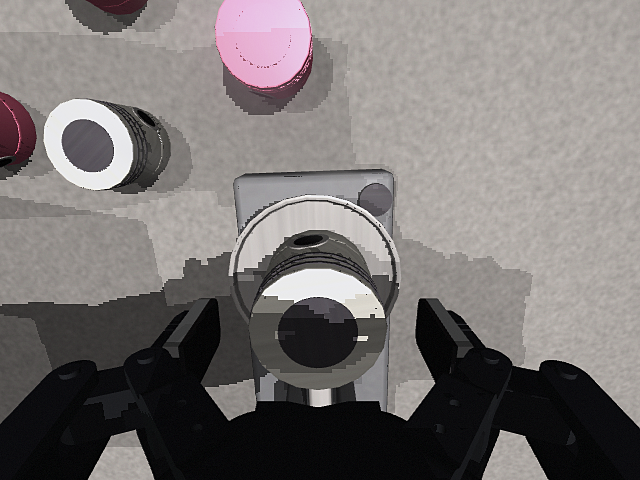

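Piston 1 stands on the left pan, released. Next I'll move over to piston 2.

Emit:
step_arm(
  commands=[
    [0, 0, -25, 0, 0, 0],
    [0, 0, -60, 0, 0, 0],
    [10, -20, -80, 0, 0, 0],
    [27, -54, -80, 0, 0, 0],
    [44, -88, -75, 0, 0, 0],
    [61, -122, -40, 0, 0, 0],
    [71, -142, -10, 0, 0, 0],
    [71, -142, 4, 0, 0, 0],
    [71, -142, 4, 0, 0, 0],
    [71, -142, 4, 0, 0, 0],
  ],
)

```text
t: 6.92
eef_pos: [0.4608, 0.218, 0.1295]
tool_rot: [3.141, 0.0, 1.571]
contact_force: [0.8, 0.4, 1.0]
gripper_width: 0.0855
```

```bash
python3 - <<'E'
from h import *
o=robot.observe(); print(o["t"],o["eef_pos"],o["tool_rot"],o["contact_force"])
c=robot.get_calibration("wrist"); im=robot.get_image("wrist")[:,:,::-1].copy();cv2.imwrite("pics/w6.png",im)
print(proj(c,[.461,.218,.058]))
for lo in(150,190,210):
  k=blob(im,(260,190,390,330),lo,60);print(cv2.fitEllipse(cv2.convexHull(k)),np.hstack(circ(c,k,.058)))
E
```

```text
6.9167 [0.46079205 0.21797242 0.12952305] [3.14086366e+00 4.89758979e-04 1.57073125e+00] [0.84883472 0.4499017  1.00264543]
(np.float64(316.32924994779626), np.float64(252.94631498692746))
((321.46209716796875, 217.91073608398438), (85.35675048828125, 165.63780212402344), 89.13027954101562) [0.46418266 0.24438787 0.04443764 0.00276344]
((315.62139892578125, 248.3107147216797), (64.2116470336914, 80.86528778076172), 92.1593246459961) [0.46059796 0.2192532  0.02572392 0.00149777]
((315.5489501953125, 248.52853393554688), (64.46924591064453, 79.85202026367188), 90.91065979003906) [0.46043114 0.21919461 0.02558615 0.00143008]
```

View pics/w6.png

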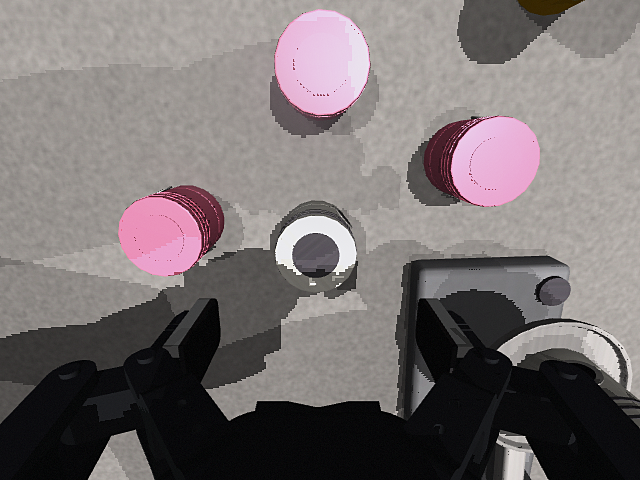

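The aluminium piston is centred at (316,252) as predicted, and the pink ones at (172,234), (494,160) and (322,62) are clear of the fingers. I'll descend and grip.

Emit:
step_arm(
  commands=[
    [0, 0, 35, 0, 0, 0],
    [0, 0, 70, 0, 0, 0],
    [0, 0, 98, 0, 0, 0],
    [0, 0, 104, 0, 0, 0],
    [0, 0, 104, 0, 0, 0],
    [0, 0, 104, 0, 0, 0],
  ],
)

```text
t: 7.47
eef_pos: [0.4639, 0.218, 0.0279]
tool_rot: [3.137, -0.0, 1.569]
contact_force: [0.8, -0.0, 0.6]
gripper_width: 0.0856
```

Emit:
step_arm(
  commands=[
    [0, 0, 0, 0, 0, 0],
    [0, 0, 0, 0, 0, 0],
    [0, 0, 0, 0, 0, 0],
    [0, 0, 0, 0, 0, 0],
    [0, 0, 0, 0, 0, 0],
    [0, 0, 0, 0, 0, 0],
    [0, 0, 0, 0, 0, 0],
    [0, 0, 0, 0, 0, 0],
  ],
  hand=0,
  grip_force=35,
)

```text
t: 8.13
eef_pos: [0.4637, 0.2182, 0.0297]
tool_rot: [3.136, -0.001, 1.57]
contact_force: [-7.0, -1.3, 9.1]
gripper_width: 0.0552
```

Emit:
step_arm(
  commands=[
    [0, 0, -10, 0, 0, 0],
    [0, 0, -40, 0, 0, 0],
    [0, 0, -75, 0, 0, 0],
    [0, 0, -110, 0, 0, 0],
    [0, 0, -145, 0, 0, 0],
    [0, 0, -180, 0, 0, 0],
    [0, 0, -180, 0, 0, 0],
    [0, 0, -180, 0, 0, 0],
    [0, 0, -180, 0, 0, 0],
    [0, 0, -180, 0, 0, 0],
  ],
)

```text
t: 8.97
eef_pos: [0.4619, 0.2177, 0.2083]
tool_rot: [3.139, -0.0, 1.57]
contact_force: [0.2, 0.3, -5.7]
gripper_width: 0.0547
```

```bash
python3 - <<'E'
from h import *
o=robot.observe(); print(o["t"],o["eef_pos"],o["tool_rot"],o["contact_force"])
for i in range(4):
  im=robot.get_image("wrist"); print(robot.observe()["contact_force"])
cv2.imwrite(f"pics/wrist7.png",im[:,:,::-1])
cv2.imwrite(f"pics/side7.png",robot.get_image("side")[:,:,::-1])
E
```

```text
8.9667 [0.46189962 0.21774905 0.20832329] [ 3.13880118e+00 -4.87942317e-04  1.56965011e+00] [ 0.1515438   0.25500821 -5.72420208]
[-0.14887138  0.01727263 -5.23260435]
[-1.26494914 -0.67725089 -4.71306907]
[-0.1934811  -1.00170273 -4.98169498]
[ 0.1452605  -0.06619993 -5.52523785]
```

View pics/side7.png

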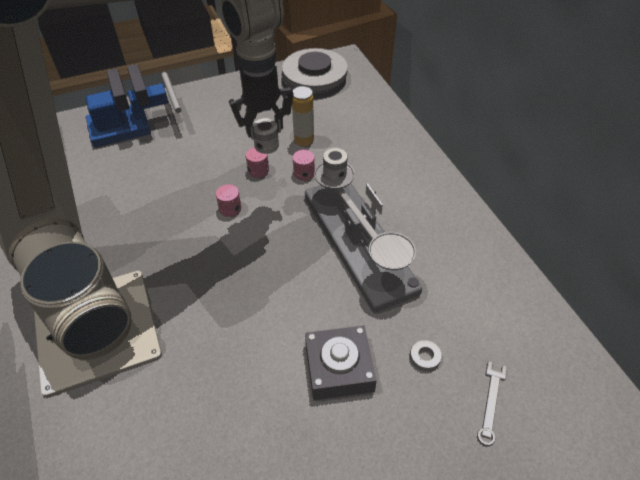

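Piston 2 reads about 5.2 N and piston 1 about 3.4 N, so piston 2 should tip the beam. I'll carry it over the right pan.

Emit:
step_arm(
  commands=[
    [-15, 5, 0, 0, 0, 0],
    [-50, 20, 0, 0, 0, 0],
    [-87, 35, 0, 0, 0, 0],
    [-124, 51, 0, 0, 0, 0],
    [-161, 67, 0, 0, 0, 0],
    [-198, 84, 0, 0, 0, 0],
    [-235, 101, 0, 0, 0, 0],
    [-272, 118, 0, 0, 0, 0],
    [-309, 135, 0, 0, 0, 0],
    [-338, 147, 0, 0, 0, 0],
    [-349, 151, 0, 0, 0, 0],
    [-349, 151, 0, 0, 0, 0],
    [-349, 151, 0, 0, 0, 0],
    [-349, 151, 0, 0, 0, 0],
  ],
)

```text
t: 10.38
eef_pos: [0.6127, -0.1304, 0.2089]
tool_rot: [3.139, -0.001, 1.57]
contact_force: [-0.0, 0.5, -4.1]
gripper_width: 0.0548
```

```bash
python3 - <<'E'
from h import *
o=robot.observe(); print(o["t"],o["eef_pos"],o["tool_rot"],o["contact_force"])
for n in("wrist","side","scene"):
  cv2.imwrite(f"pics/{n}8.png",robot.get_image(n)[:,:,::-1])
a=cv2.imread("pics/side8.png")[120:320,280:480];b=cv2.imread("pics/scene8.png")[190:390,200:400]
cv2.imwrite("pics/m8.png",cv2.resize(np.hstack([a,b]),None,fx=2,fy=2,interpolation=cv2.INTER_CUBIC))
E
```

```text
10.3833 [ 0.61267263 -0.13037139  0.20890693] [ 3.13869706e+00 -1.42821672e-03  1.57010334e+00] [-0.03874819  0.45680971 -4.05090623]
```

View pics/m8.png

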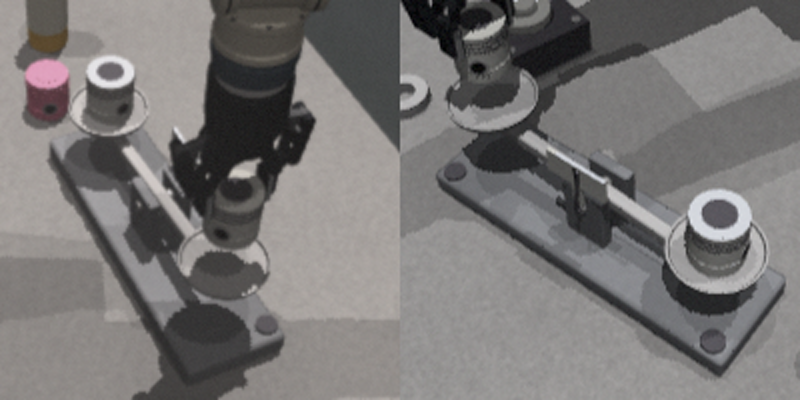

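View pics/wrist8.png

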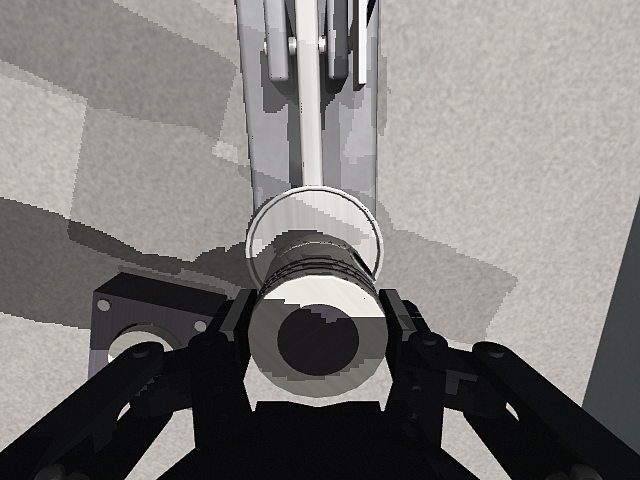

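Emit:
step_arm(
  commands=[
    [-1, -1, 15, 0, 0, 0],
    [-1, -1, 30, 0, 0, 0],
    [-1, -1, 40, 0, 0, 0],
    [-1, -1, 44, 0, 0, 0],
    [-1, -1, 47, 0, 0, 0],
    [-1, -1, 49, 0, 0, 0],
    [-1, -1, 51, 0, 0, 0],
    [-1, -1, 53, 0, 0, 0],
    [-1, -1, 55, 0, 0, 0],
    [-1, -1, 57, 0, 0, 0],
    [-1, -1, 59, 0, 0, 0],
    [-1, -1, 61, 0, 0, 0],
    [-1, -1, 63, 0, 0, 0],
    [-1, -1, 65, 0, 0, 0],
    [-1, -1, 65, 0, 0, 0],
  ],
)

```text
t: 11.78
eef_pos: [0.6122, -0.1309, 0.1441]
tool_rot: [3.138, -0.001, 1.571]
contact_force: [0.4, -2.3, -1.3]
gripper_width: 0.0551
```

```bash
python3 - <<'E'
from h import *
o=robot.observe(); print(o["t"],o["eef_pos"],o["tool_rot"],o["contact_force"])
for n in("side","scene"):
  cv2.imwrite(f"pics/{n}9.png",robot.get_image(n)[:,:,::-1])
a=cv2.imread("pics/side9.png")[120:320,280:480];b=cv2.imread("pics/scene9.png")[190:390,200:400]
cv2.imwrite("pics/m9.png",cv2.resize(np.hstack([a,b]),None,fx=2,fy=2,interpolation=cv2.INTER_CUBIC))
E
```

```text
11.7833 [ 0.61215237 -0.13091746  0.14407231] [ 3.13772641e+00 -1.09208641e-03  1.57101920e+00] [ 0.3868181  -2.28463959 -1.29448931]
```

View pics/m9.png

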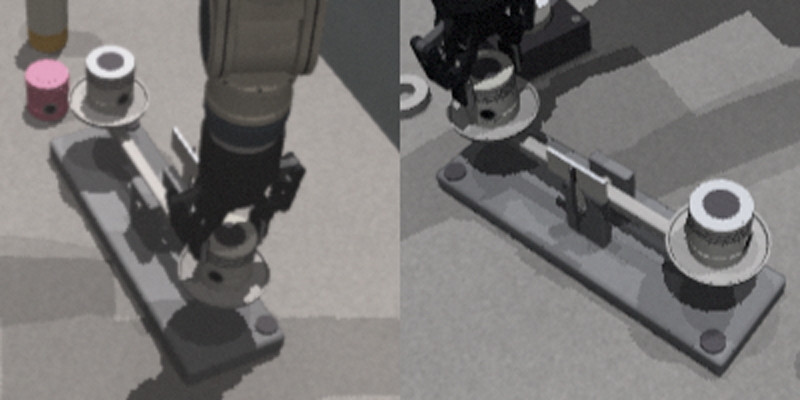

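Emit:
step_arm(
  commands=[
    [0, 0, 1.5, 0, 0, 0],
    [0, 0, 3, 0, 0, 0],
    [0, 0, 4.5, 0, 0, 0],
    [0, 0, 6, 0, 0, 0],
    [0, 0, 7.5, 0, 0, 0],
    [0, 0, 7.5, 0, 0, 0],
    [0, 0, 7.5, 0, 0, 0],
  ],
)

```text
t: 12.47
eef_pos: [0.6122, -0.1308, 0.1368]
tool_rot: [3.138, -0.001, 1.571]
contact_force: [-0.7, -1.2, -1.2]
gripper_width: 0.055
```

Emit:
step_arm(
  commands=[
    [0, 0, 0, 0, 0, 0],
    [0, 0, 0, 0, 0, 0],
    [0, 0, 0, 0, 0, 0],
    [0, 0, 0, 0, 0, 0],
    [0, 0, 0, 0, 0, 0],
    [0, 0, 0, 0, 0, 0],
    [0, 0, 0, 0, 0, 0],
    [0, 0, 0, 0, 0, 0],
    [0, 0, 0, 0, 0, 0],
    [0, 0, 0, 0, 0, 0],
  ],
  hand=1,
)

```text
t: 13.3
eef_pos: [0.6122, -0.1308, 0.1368]
tool_rot: [3.138, -0.001, 1.571]
contact_force: [-0.6, -1.3, -0.6]
gripper_width: 0.0857
```

```bash
python3 - <<'E'
from h import *
o=robot.observe(); print(o["t"],o["eef_pos"],o["tool_rot"],o["contact_force"])
for n in("side","scene","wrist"):
  cv2.imwrite(f"pics/{n}10.png",robot.get_image(n)[:,:,::-1])
a=cv2.imread("pics/side10.png")[120:320,280:480];b=cv2.imread("pics/scene10.png")[190:390,200:400]
cv2.imwrite("pics/m10.png",cv2.resize(np.hstack([a,b]),None,fx=2,fy=2,interpolation=cv2.INTER_CUBIC))
E
```

```text
13.3 [ 0.61215559 -0.13076601  0.13678951] [ 3.13784539e+00 -1.19606153e-03  1.57123873e+00] [-0.61215059 -1.25511384 -0.6135107 ]
```

View pics/m10.png

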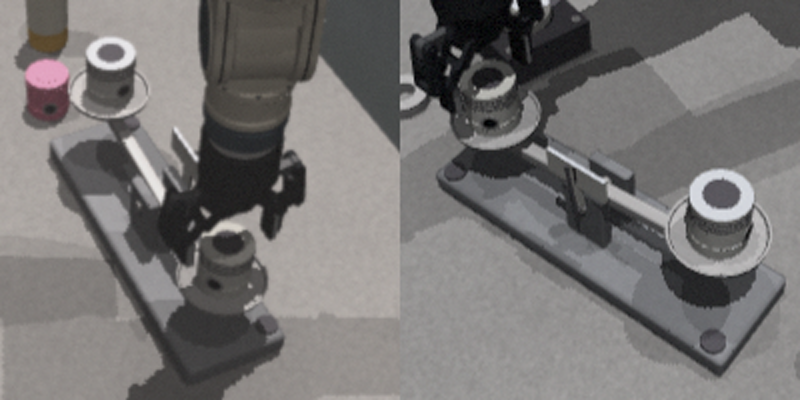

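View pics/wrist10.png

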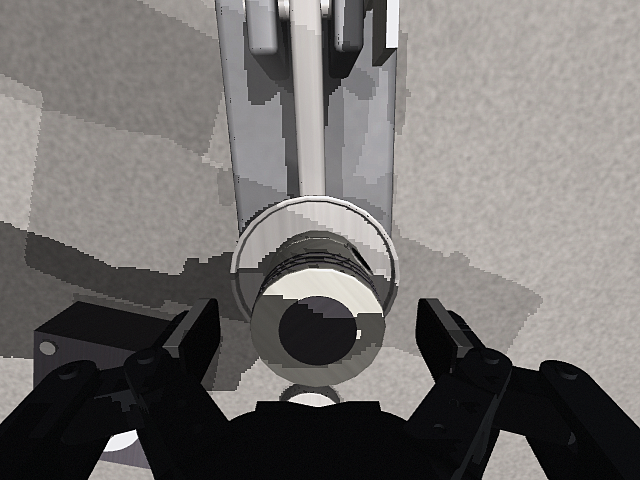

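The right pan is down and the left is up. I'll wait a moment and check that it stays decided.

Emit:
step_arm(
  commands=[
    [0, 0, 0, 0, 0, 0],
    [0, 0, 0, 0, 0, 0],
    [0, 0, 0, 0, 0, 0],
    [0, 0, 0, 0, 0, 0],
    [0, 0, 0, 0, 0, 0],
    [0, 0, 0, 0, 0, 0],
    [0, 0, 0, 0, 0, 0],
    [0, 0, 0, 0, 0, 0],
  ],
)

```text
t: 14.12
eef_pos: [0.6122, -0.1308, 0.1368]
tool_rot: [3.138, -0.001, 1.571]
contact_force: [0.5, -0.5, 0.6]
gripper_width: 0.0856
```

```bash
python3 - <<'E'
from h import *
S=robot.get_calibration("scene");D=robot.get_calibration("side")
cv2.imwrite("pics/scene11.png",robot.get_image("scene")[:,:,::-1])
cv2.imwrite("pics/side11.png",robot.get_image("side")[:,:,::-1])
for i in(10,11):
  im=cv2.imread(f"pics/scene{i}.png"); k=blob(im,(340,268,385,302),175,60); e=cv2.fitEllipse(cv2.convexHull(k))
  im=cv2.imread(f"pics/side{i}.png"); k=blob(im,(318,135,352,157),165,60); e2=cv2.fitEllipse(cv2.convexHull(k)); print(e,e2,tri([(S,*e[0]),(D,*e2[0])]))
E
```

```text
((360.4696044921875, 287.1113586425781), (25.621997833251953, 32.09125900268555), 95.5503921508789) ((341.4158935546875, 144.9296112060547), (24.33534049987793, 37.16574478149414), 94.68019104003906) (array([0.61283253, 0.14663864, 0.19156828]), [0.005316827377635878, 0.005316827377635837])
((360.4692077636719, 287.1045837402344), (25.62533187866211, 32.089927673339844), 95.4229507446289) ((341.0628967285156, 144.79359436035156), (24.803030014038086, 36.57564926147461), 96.12673950195312) (array([0.61249835, 0.14688407, 0.19167589]), [0.004891906060927995, 0.004891906060928096])
```

The beam is settled: piston 1's crown is at z≈0.19, so the left pan is at its upper stop. Piston 2 on the right pan is the heavier one, so I'll re-grip it moderately and a little lower.

Emit:
step_arm(
  commands=[
    [0, 0, 4, 0, 0, 0],
    [0, 0, 8, 0, 0, 0],
    [0, 0, 8, 0, 0, 0],
    [0, 0, 8, 0, 0, 0],
  ],
)

```text
t: 14.55
eef_pos: [0.612, -0.1307, 0.1283]
tool_rot: [3.139, -0.001, 1.571]
contact_force: [0.2, -0.8, 0.2]
gripper_width: 0.0852
```

Emit:
step_arm(
  commands=[
    [0, 0, 0, 0, 0, 0],
    [0, 0, 0, 0, 0, 0],
    [0, 0, 0, 0, 0, 0],
    [0, 0, 0, 0, 0, 0],
    [0, 0, 0, 0, 0, 0],
    [0, 0, 0, 0, 0, 0],
    [0, 0, 0, 0, 0, 0],
  ],
  hand=0,
  grip_force=25,
)

```text
t: 15.13
eef_pos: [0.6121, -0.1307, 0.1285]
tool_rot: [3.138, -0.001, 1.571]
contact_force: [-0.2, -0.1, 3.4]
gripper_width: 0.0553
```

Emit:
step_arm(
  commands=[
    [0, 0, -2, 0, 0, 0],
    [0, 0, -4, 0, 0, 0],
    [0, 0, -6, 0, 0, 0],
    [0, 0, -8, 0, 0, 0],
    [0, 0, -10, 0, 0, 0],
    [0, 0, -12, 0, 0, 0],
    [0, 0, -14, 0, 0, 0],
    [0, 0, -16, 0, 0, 0],
    [0, 0, -18, 0, 0, 0],
    [0, 0, -20, 0, 0, 0],
    [0, 0, -22, 0, 0, 0],
    [0, 0, -24, 0, 0, 0],
    [0, 0, -26, 0, 0, 0],
    [0, 0, -28, 0, 0, 0],
    [0, 0, -30, 0, 0, 0],
    [0, 0, -32, 0, 0, 0],
    [0, 0, -40, 0, 0, 0],
    [0, 0, -60, 0, 0, 0],
    [0, 0, -60, 0, 0, 0],
  ],
)

```text
t: 16.72
eef_pos: [0.6129, -0.1312, 0.192]
tool_rot: [3.134, 0.0, 1.571]
contact_force: [0.3, -0.0, -3.6]
gripper_width: 0.0552
```

Emit:
step_arm(
  commands=[
    [0, 0, 0, 0, 0, 0],
    [0, 0, 0, 0, 0, 0],
    [0, 0, 0, 0, 0, 0],
    [0, 0, 0, 0, 0, 0],
  ],
  grip_force=60,
  hand=0,
)

```text
t: 17.05
eef_pos: [0.6126, -0.131, 0.1911]
tool_rot: [3.135, -0.0, 1.571]
contact_force: [-0.2, 1.0, -5.2]
gripper_width: 0.0544
```

```bash
python3 - <<'E'
from h import *
o=robot.observe(); print(o["t"],o["eef_pos"],o["tool_rot"],o["contact_force"])
for n in("side","scene","wrist"):
  cv2.imwrite(f"pics/{n}12.png",robot.get_image(n)[:,:,::-1])
E
```

```text
17.05 [ 0.61259103 -0.13104121  0.19112224] [ 3.13535347e+00 -3.37912857e-04  1.57122755e+00] [-0.20953689  1.03136297 -5.16098282]
```

View pics/side12.png

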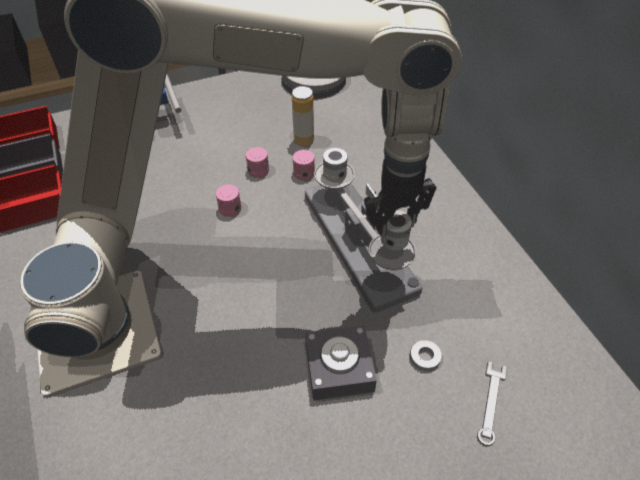

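View pics/wrist12.png

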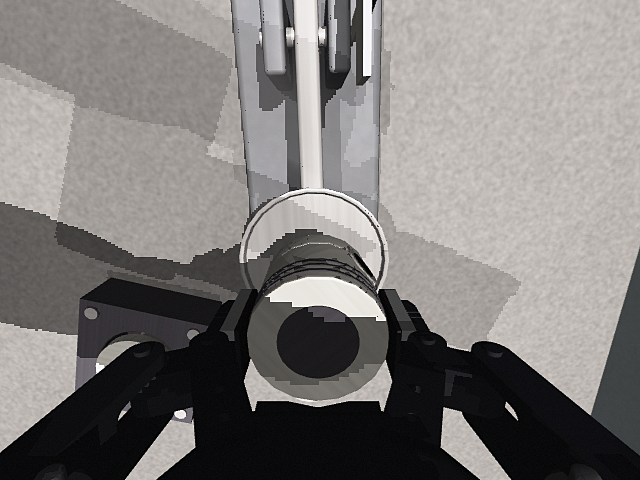

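Emit:
step_arm(
  commands=[
    [-15, -12, 0, 0, 0, 0],
    [-42, -34, 0, 0, 0, 0],
    [-70, -57, 0, 0, 0, 0],
    [-98, -80, 0, 0, 0, 0],
    [-126, -103, 0, 0, 0, 0],
    [-154, -126, 0, 0, 0, 0],
    [-182, -149, 0, 0, 0, 0],
    [-206, -168, 0, 0, 0, 0],
    [-214, -175, 0, 0, 0, 0],
    [-214, -175, 0, 0, 0, 0],
    [-214, -175, 0, 0, 0, 0],
    [-214, -175, 0, 0, 0, 0],
    [-214, -175, 0, 0, 0, 0],
  ],
)

```text
t: 18.28
eef_pos: [0.4385, -0.3442, 0.1902]
tool_rot: [3.135, -0.0, 1.573]
contact_force: [-0.6, -0.3, -5.1]
gripper_width: 0.0543
```

```bash
python3 - <<'E'
from h import *
o=robot.observe(); print(o["t"],o["eef_pos"],o["tool_rot"],o["contact_force"])
c=robot.get_calibration("wrist")
im=robot.get_image("wrist")[:,:,::-1].copy(); cv2.imwrite("pics/w13.png",im)
print(proj(c,[.4375,-.270,.06]),c["R"].tolist(),c["t"])
import pickle; pickle.dump(c,open("w13.pkl","wb"))
E
```

```text
18.2833 [ 0.43854861 -0.34424125  0.19016648] [ 3.13483043e+00 -4.96811186e-04  1.57260340e+00] [-0.5907807  -0.34395681 -5.06781013]
(np.float64(313.90893703029036), np.float64(138.1531620169131)) [[0.9999704958152874, 0.0015496291140521402, 0.007523705771600716], [-0.0006966711518625732, -0.9571093022284051, 0.28972624706291533], [0.0076499770087823295, -0.289722940474972, -0.9570799839168622]] [-0.44035892 -0.35507503  0.23685878]
```

View pics/w13.png

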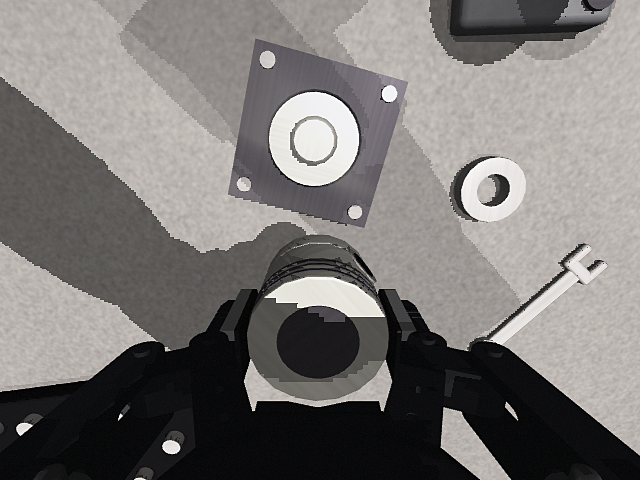

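```bash
python3 - <<'E'
from h import *
import pickle
c=pickle.load(open("w13.pkl","rb")); im=cv2.imread("pics/w13.png")
for lo in(170,200,220):
  k=blob(im,(255,75,375,205),lo,60)
  print([np.round(np.hstack(circ(c,k,z))*1e3,1) for z in(.059,.062)])
g=cv2.cvtColor(im,cv2.COLOR_BGR2GRAY)[295:390,265:372]
m=(g<75).astype(np.uint8); cs,_=cv2.findContours(m,cv2.RETR_EXTERNAL,cv2.CHAIN_APPROX_NONE); k=max(cs,key=cv2.contourArea)+np.array([265,295])
print(cv2.boundingRect(k),cv2.fitEllipse(k),[np.round(np.hstack(circ(c,k,z))*1e3,1) for z in(.2185,.2206)])
E
```

```text
[array([ 4.372e+02, -2.716e+02,  3.500e+01,  1.000e-01]), array([ 4.372e+02, -2.716e+02,  3.460e+01,  1.000e-01])]
[array([ 4.372e+02, -2.716e+02,  3.500e+01,  1.000e-01]), array([ 4.372e+02, -2.716e+02,  3.460e+01,  1.000e-01])]
[array([ 4.373e+02, -2.716e+02,  3.490e+01,  1.000e-01]), array([ 4.373e+02, -2.715e+02,  3.450e+01,  1.000e-01])]
(265, 298, 107, 81) ((315.8373107910156, 336.96063232421875), (75.77403259277344, 104.7095947265625), 106.416259765625) [array([ 438.6, -343.6,   19.2,    2.5]), array([ 438.6, -342.3,   18.9,    2.5])]
```

```bash
python3 - <<'E'
from h import *
import pickle
c=pickle.load(open("w13.pkl","rb")); im=cv2.imread("pics/w13.png")
print([onz(c,318,v,.2195) for v in(340,341.5,343)])
cv2.imwrite("pics/c13.png",cv2.resize(im[225:410,235:400],None,fx=3.2,fy=3.2,interpolation=cv2.INTER_CUBIC))
print("platen top if z=.0595, center", onz(c,314,139,.0595))
E
```

```text
[array([ 0.43942594, -0.3451691 ,  0.2195    ]), array([ 0.43942723, -0.34583762,  0.2195    ]), array([ 0.43942853, -0.34650813,  0.2195    ])]
platen top if z=.0595, center [ 0.43756853 -0.27063034  0.0595    ]
```

View pics/c13.png

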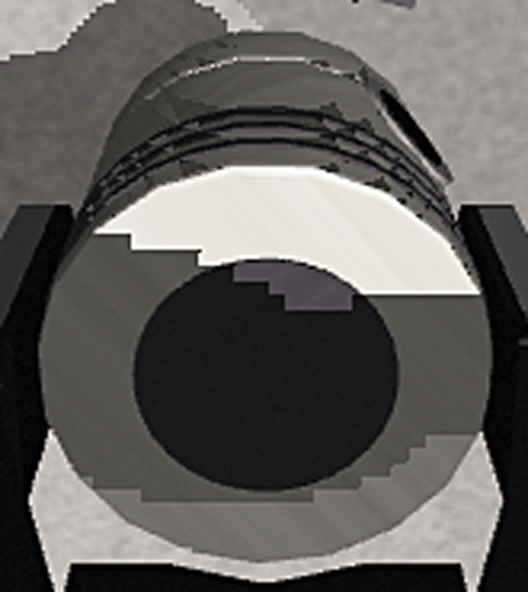

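Emit:
step_arm(
  commands=[
    [25, -0.5, 0, 0.007, 0, 0],
    [55, -1.5, 10, 0.007, 0, 0],
    [74, -1.7, 35, 0.007, 0, 0],
    [74, -1.7, 60, 0.007, 0, 0],
    [74, -1.7, 80, 0.007, 0, 0],
    [74, -1.7, 83, 0.007, 0, 0],
    [74, -1.7, 83, 0.007, 0, 0],
    [74, -1.7, 83, 0.007, 0, 0],
  ],
)

```text
t: 19.0
eef_pos: [0.438, -0.2703, 0.1081]
tool_rot: [3.141, 0.0, 1.573]
contact_force: [-0.4, 0.5, -5.2]
gripper_width: 0.0545
```

```bash
python3 - <<'E'
from h import *
o=robot.observe(); print(o["t"],o["eef_pos"],o["tool_rot"],o["contact_force"])
for n in("side","scene"):
  cv2.imwrite(f"pics/{n}14.png",robot.get_image(n)[:,:,::-1])
a=cv2.imread("pics/side14.png")[290:410,270:410];b=cv2.imread("pics/scene14.png")[130:250,190:330]
cv2.imwrite("pics/m14.png",cv2.resize(np.hstack([a,b]),None,fx=2.8,fy=2.8,interpolation=cv2.INTER_CUBIC))
S=robot.get_calibration("scene");D=robot.get_calibration("side")
for z in(.059,.07):
  p=[.4373,-.2705,z]; print(proj(S,p),proj(D,p))
E
```

```text
19.0 [ 0.43795397 -0.27032888  0.10814286] [3.14117649e+00 2.20973140e-04 1.57345763e+00] [-0.3943045   0.50547796 -5.23939743]
(np.float64(261.43912134185), np.float64(194.2835966350898)) (np.float64(339.7618827247079), np.float64(353.3010185840016))
(np.float64(260.9566548317916), np.float64(190.90245326497126)) (np.float64(339.87720355653), np.float64(350.49230712465027))
```

View pics/m14.png

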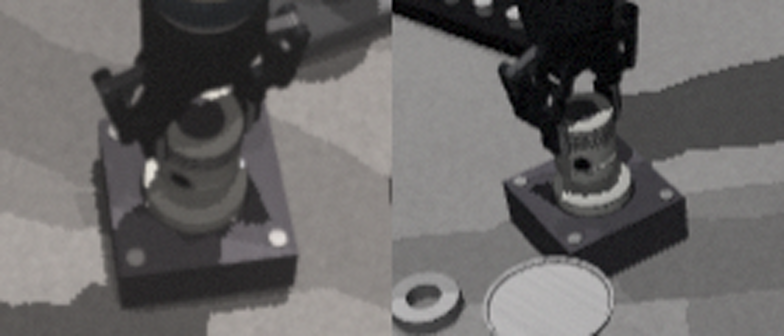

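Emit:
step_arm(
  commands=[
    [0, -0.6, 3, 0, 0, 0],
    [0, -1, 6, 0, 0, 0],
    [0, -1, 8, 0, 0, 0],
    [0, -1, 9, 0, 0, 0],
    [0, -1, 10, 0, 0, 0],
    [0, -1, 10, 0, 0, 0],
  ],
)

```text
t: 19.6
eef_pos: [0.4369, -0.2708, 0.0983]
tool_rot: [3.141, 0.001, 1.573]
contact_force: [-0.3, 0.8, -5.3]
gripper_width: 0.0546
```

Emit:
step_arm(
  commands=[
    [0, 0, 1, 0, 0, 0],
    [0, 0, 2, 0, 0, 0],
    [0, 0, 3, 0, 0, 0],
    [0, 0, 3, 0, 0, 0],
  ],
)

```text
t: 19.93
eef_pos: [0.4369, -0.2707, 0.0951]
tool_rot: [3.141, 0.001, 1.573]
contact_force: [0.6, 0.1, -5.6]
gripper_width: 0.0544
```

Emit:
step_arm(
  commands=[
    [0, 0, 1, 0, 0, 0],
    [0, 0, 2, 0, 0, 0],
    [0, 0, 3, 0, 0, 0],
    [0, 0, 4, 0, 0, 0],
    [0, 0, 4, 0, 0, 0],
  ],
)

```text
t: 20.35
eef_pos: [0.4368, -0.2706, 0.0909]
tool_rot: [3.141, 0.0, 1.573]
contact_force: [0.0, 0.3, -5.0]
gripper_width: 0.0543
```

Emit:
step_arm(
  commands=[
    [0, 0, 1, 0, 0, 0],
    [0, 0, 2, 0, 0, 0],
    [0, 0, 2, 0, 0, 0],
  ],
)

```text
t: 20.6
eef_pos: [0.4368, -0.2707, 0.0889]
tool_rot: [3.141, 0.001, 1.573]
contact_force: [-0.3, -0.1, -4.2]
gripper_width: 0.0546
```

Emit:
step_arm(
  commands=[
    [0, 0, 1, 0, 0, 0],
    [0, 0, 2, 0, 0, 0],
    [0, 0, 3, 0, 0, 0],
    [0, 0, 4, 0, 0, 0],
    [0, 0, 4, 0, 0, 0],
  ],
)

```text
t: 21.02
eef_pos: [0.4368, -0.2707, 0.0849]
tool_rot: [3.141, 0.001, 1.573]
contact_force: [-3.2, 0.6, 2.7]
gripper_width: 0.0541
```

Emit:
step_arm(
  commands=[
    [0, 0, 1, 0, 0, 0],
    [0, 0, 2, 0, 0, 0],
    [0, 0, 3, 0, 0, 0],
    [0, 0, 3, 0, 0, 0],
  ],
)

```text
t: 21.35
eef_pos: [0.4369, -0.2708, 0.0817]
tool_rot: [3.141, 0.001, 1.573]
contact_force: [-0.7, 0.2, 1.4]
gripper_width: 0.0546
```

Emit:
step_arm(
  commands=[
    [0, 0, 0.6, 0, 0, 0],
    [0, 0, 1.2, 0, 0, 0],
    [0, 0, 1.8, 0, 0, 0],
    [0, 0, 1.8, 0, 0, 0],
  ],
)

```text
t: 21.68
eef_pos: [0.4368, -0.2707, 0.0798]
tool_rot: [3.141, 0.001, 1.573]
contact_force: [-1.4, -0.2, 1.2]
gripper_width: 0.0546
```

Emit:
step_arm(
  commands=[
    [0, 0, 0.4, 0, 0, 0],
    [0, 0, 0.8, 0, 0, 0],
    [0, 0, 0.8, 0, 0, 0],
  ],
)

```text
t: 21.93
eef_pos: [0.4368, -0.2707, 0.0789]
tool_rot: [3.141, 0.001, 1.573]
contact_force: [-1.4, 1.4, 2.1]
gripper_width: 0.0545
```

Emit:
step_arm(
  commands=[
    [0, 0, 0.3, 0, 0, 0],
    [0, 0, 0.5, 0, 0, 0],
    [0, 0, 0.5, 0, 0, 0],
  ],
)

```text
t: 22.18
eef_pos: [0.4369, -0.2708, 0.0784]
tool_rot: [3.141, 0.001, 1.573]
contact_force: [-2.9, 0.1, 3.0]
gripper_width: 0.0549
```

Emit:
step_arm(
  commands=[
    [0, 0, 0.3, 0, 0, 0],
    [0, 0, 0.4, 0, 0, 0],
    [0, 0, 0.4, 0, 0, 0],
  ],
)

```text
t: 22.43
eef_pos: [0.4369, -0.2707, 0.0779]
tool_rot: [3.141, 0.001, 1.573]
contact_force: [-1.5, 0.8, 3.1]
gripper_width: 0.0544
```

Emit:
step_arm(
  commands=[
    [0, 0, 0.3, 0, 0, 0],
    [0, 0, 0.4, 0, 0, 0],
    [0, 0, 0.4, 0, 0, 0],
  ],
)

```text
t: 22.68
eef_pos: [0.4369, -0.2708, 0.0778]
tool_rot: [3.141, 0.001, 1.573]
contact_force: [-2.7, 1.4, 5.4]
gripper_width: 0.0546
```

Emit:
step_arm(
  commands=[
    [0, 0, 0.3, 0, 0, 0],
    [0, 0, 0.4, 0, 0, 0],
    [0, 0, 0.4, 0, 0, 0],
  ],
)

```text
t: 22.93
eef_pos: [0.4369, -0.2708, 0.0778]
tool_rot: [3.14, 0.001, 1.573]
contact_force: [-3.1, 1.6, 7.5]
gripper_width: 0.0543
```

Emit:
step_arm(
  commands=[
    [0, 0, 0.5, 0, 0, 0],
    [0, 0, 0.7, 0, 0, 0],
    [0, 0, 0.7, 0, 0, 0],
  ],
)

```text
t: 23.18
eef_pos: [0.4369, -0.2708, 0.0777]
tool_rot: [3.14, 0.002, 1.573]
contact_force: [-3.6, 2.3, 10.4]
gripper_width: 0.0545
```

Emit:
step_arm(
  commands=[
    [0, 0, 0.5, 0, 0, 0],
    [0, 0, 0.7, 0, 0, 0],
    [0, 0, 0.7, 0, 0, 0],
    [0, 0, 0.7, 0, 0, 0],
  ],
)

```text
t: 23.52
eef_pos: [0.4369, -0.2708, 0.0777]
tool_rot: [3.14, 0.002, 1.573]
contact_force: [-3.4, 2.1, 11.8]
gripper_width: 0.0542
```

Emit:
step_arm(
  commands=[
    [0, 0, 0.7, 0, 0, 0],
    [0, 0, 0.9, 0, 0, 0],
    [0, 0, 0.9, 0, 0, 0],
    [0, 0, 0.9, 0, 0, 0],
    [0, 0, 0.9, 0, 0, 0],
    [0, 0, 0.9, 0, 0, 0],
  ],
)

```text
t: 24.02
eef_pos: [0.4369, -0.2709, 0.0777]
tool_rot: [3.139, 0.003, 1.573]
contact_force: [-5.7, 3.0, 13.8]
gripper_width: 0.0544
```

```bash
python3 - <<'E'
from h import *
o=robot.observe(); print(o["t"],o["eef_pos"],o["tool_rot"],o["contact_force"])
for n in("side","scene"):
  cv2.imwrite(f"pics/{n}15.png",robot.get_image(n)[:,:,::-1]); print(robot.observe()["contact_force"])
a=cv2.imread("pics/side15.png")[290:410,270:410];b=cv2.imread("pics/scene15.png")[130:250,190:330]
cv2.imwrite("pics/m15.png",cv2.resize(np.hstack([a,b]),None,fx=2.8,fy=2.8,interpolation=cv2.INTER_CUBIC))
E
```

```text
24.0167 [ 0.43685637 -0.27085911  0.07769368] [3.13919236e+00 2.71054867e-03 1.57284596e+00] [-5.67938986  2.99779009 13.76689208]
[-4.46429139  3.3690345  14.42876695]
[-5.86797061  2.8457774  13.91892993]
```

View pics/m15.png

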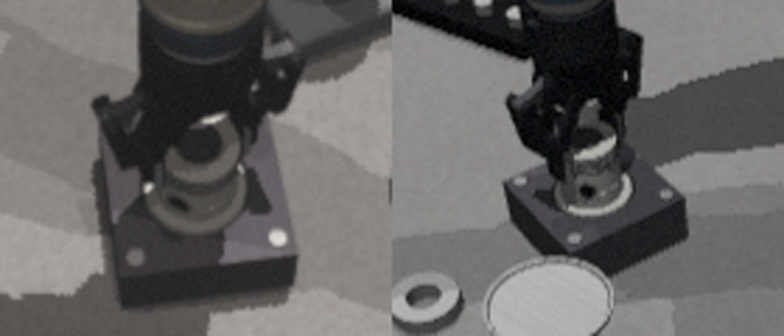

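Emit:
step_arm(
  commands=[
    [0, 0, 0, 0, 0, 0],
    [0, 0, 0, 0, 0, 0],
    [0, 0, 0, 0, 0, 0],
  ],
)

```text
t: 24.37
eef_pos: [0.4369, -0.2708, 0.0778]
tool_rot: [3.139, 0.003, 1.573]
contact_force: [-3.2, 0.9, 5.7]
gripper_width: 0.0546
```

Emit:
step_arm(
  commands=[
    [0, 0, 0, 0, 0, 0],
    [0, 0, 0, 0, 0, 0],
    [0, 0, 0, 0, 0, 0],
    [0, 0, 0, 0, 0, 0],
    [0, 0, 0, 0, 0, 0],
    [0, 0, 0, 0, 0, 0],
  ],
  hand=1,
)

```text
t: 24.87
eef_pos: [0.4369, -0.2709, 0.0777]
tool_rot: [3.139, 0.003, 1.573]
contact_force: [0.3, 0.4, 0.1]
gripper_width: 0.0851
```

Emit:
step_arm(
  commands=[
    [0, 0, -10, 0, 0, 0],
    [0, 0, -35, 0, 0, 0],
    [0, 0, -70, 0, 0, 0],
    [-20, 0, -100, 0, 0, 0],
    [-60, 0, -120, 0, 0, 0],
    [-75, 0, -120, 0, 0, 0],
    [-75, 0, -120, 0, 0, 0],
    [-75, 0, -120, 0, 0, 0],
    [-75, 0, -120, 0, 0, 0],
  ],
)

```text
t: 25.62
eef_pos: [0.4364, -0.3449, 0.1978]
tool_rot: [3.14, 0.002, 1.573]
contact_force: [0.3, 0.6, -0.5]
gripper_width: 0.0853
```

```bash
python3 - <<'E'
from h import *
o=robot.observe(); print(o["t"],o["eef_pos"],o["tool_rot"],o["contact_force"])
c=robot.get_calibration("wrist")
for n in("wrist","side","scene"):
  cv2.imwrite(f"pics/{n}16.png",robot.get_image(n)[:,:,::-1])
print(proj(c,[.4372,-.2712,.108]))
a=cv2.imread("pics/side16.png")[130:410,260:460];b=cv2.imread("pics/scene16.png")[130:410,190:420]
cv2.imwrite("pics/m16.png",cv2.resize(np.hstack([a,b]),None,fx=1.8,fy=1.8,interpolation=cv2.INTER_CUBIC))
E
```

```text
25.6167 [ 0.43643778 -0.3448613   0.19777646] [3.13970826e+00 1.74370963e-03 1.57268422e+00] [ 0.27876638  0.62905918 -0.46182781]
(np.float64(317.1035538306149), np.float64(138.63732581383198))
```

View pics/m16.png

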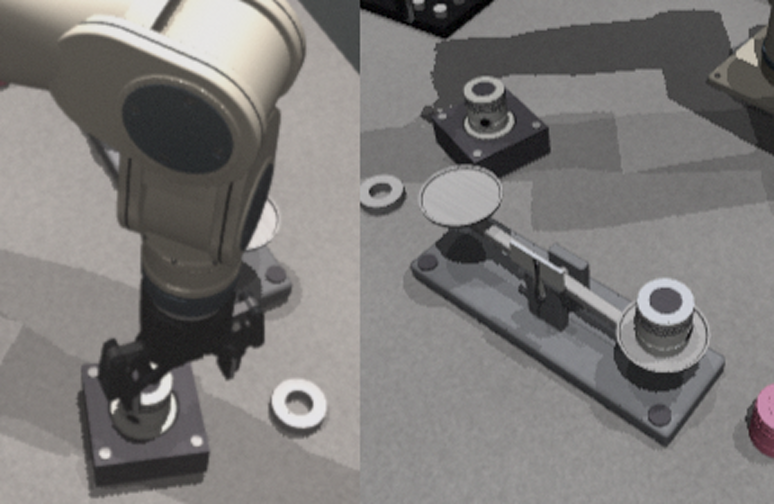

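View pics/wrist16.png

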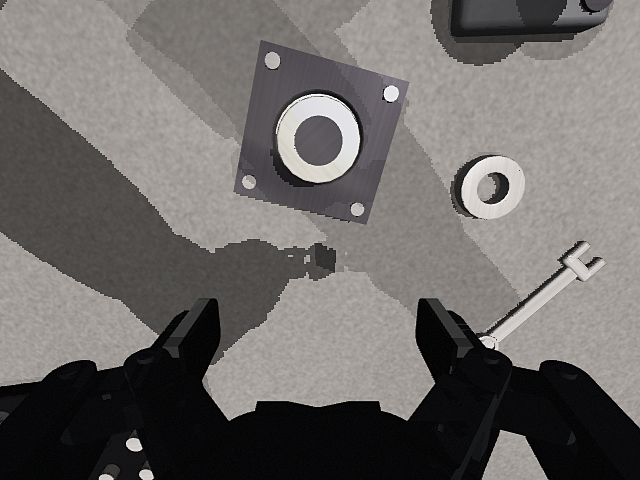

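```bash
python3 - <<'E'
from h import *
c=robot.get_calibration("wrist"); im=cv2.imread("pics/wrist16.png")
for lo in(170,200,220):
  k=blob(im,(270,88,368,190),lo,60)
  print([np.round(np.hstack(circ(c,k,z))*1e3,1) for z in(.108,.111)])
cv2.imwrite("pics/c16.png",cv2.resize(np.hstack([cv2.imread("pics/scene16.png")[165:230,225:300],cv2.imread("pics/scene16.png")[275:340,320:395]]),None,fx=5,fy=5,interpolation=cv2.INTER_CUBIC))
S=robot.get_calibration("scene"); ims=cv2.imread("pics/scene16.png")
k=blob(ims,(240,168,275,190),175,60); e=cv2.fitEllipse(cv2.convexHull(k)); print(e); print([np.round(np.hstack(circ(S,k,z))*1e3,1) for z in(.108,.120)])
E
```

```text
[array([ 4.382e+02, -2.719e+02,  2.730e+01,  3.000e-01]), array([ 4.382e+02, -2.719e+02,  2.700e+01,  3.000e-01])]
[array([ 4.382e+02, -2.721e+02,  2.710e+01,  1.000e-01]), array([ 4.381e+02, -2.720e+02,  2.680e+01,  1.000e-01])]
[array([ 440.2, -269.5,   24.6,    2.2]), array([ 440.2, -269.5,   24.3,    2.2])]Traceback (most recent call last):
  File "<stdin>", line 8, in <module>
  File "h.py", line 20, in blob
    k=max(cs,key=cv2.contourArea); hull=cv2.convexHull(k)
ValueError: max() iterable argument is empty
```

View pics/c16.png

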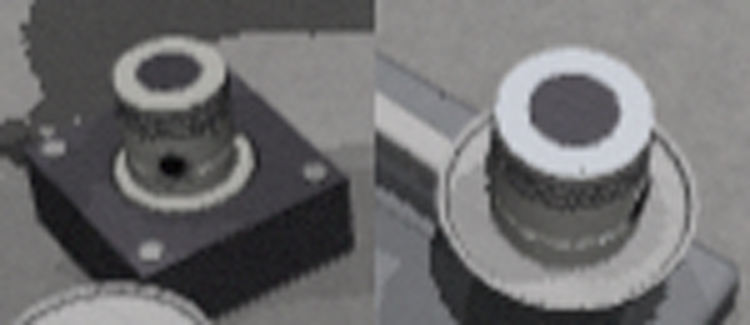

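The platen is flush with the block. The heavier piston sits within about 1 mm of its axis, and the lighter one stands on its pan with the gripper clear. I'll hand in.

```bash
python3 - <<'E'
from plant import robot
print(robot.close_job()); print(robot.observe()["t"])
E
```

```text
the job is handed in; nothing more can be done
None
the job is handed in; nothing more can be done
```

I weighed both pistons on the balance, and the one that started near (0.461, 0.218) was the heavier. It is now seated on the fixture, and the job was handed in at about 26 s. No verdict is reported.

- **Weighing:** I put the first piston on the left pan and the second on the right, letting each go a few mm above the stop. The beam tipped fully to the right and stayed there. The wrist readings agreed: about 3.4 N for the first piston and about 5.2 N for the second.
- **Pressing:** I lifted the heavier piston off slowly, set it over the spigot and pressed it until the platen stopped. I then held it about half a second at about 19 N (14 N at the wrist plus the piston's weight). The highest reading meant about 20 N on the platen.
- **Last checks:**
  - The platen looks flush with the block.
  - The piston's crown is about 1 mm from the platen's axis by the wrist camera.
  - The lighter piston stands near the middle of the left pan, and the gripper is clear of everything.
  - The bearing and wrench look untouched. I last saw the spray can unmoved partway through, and nothing went near it afterwards.

One last check failed: the scene-camera fit of the seated piston's crown found no contour. Its position therefore rests on the wrist camera, with a look at the scene picture agreeing. My camera estimates of the fixture's centre differed by about 2 mm, but the piston went over the spigot with almost no side force.

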